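Fit a spool into a reel housing and screw down its retaining ring

TASK

Put the fly-reel spool with the blue hub all the way down into the tilted silver housing and let go of it. Then set the brass retaining ring on top, with its two pins in the housing's two entry gaps, and screw it clockwise until it stops and is snug on the spool; let go of it and leave the other things on the table as they are.

Things in the scene. Friction and masses are not known exactly. Their poses are not given: they have to be found in the camera images.
- spool_center (a point): Half-way up the axis of the spool. Black reel spool standing hub up on the table: two flanges 76 mm across, 20 mm high over both; on top a plain blue round hub (the grip), 28 mm in diameter, 28 mm high; 48 mm high in all. This point is 24 mm above its underside, 4 mm above the upper flange. z runs up the axis to the hub; any turn about it will do. About 0.14 kg.
- ring_center (a point): Half-way up the axis of the retaining ring, 31 mm above its underside. Brass, lying flat: disc 76 mm across, 8 mm thick, hole 48 mm, with an arch over it, 62 mm high in all. Two steel pins 7 mm thick stick out of the disc in line with the arch, to 45 mm from the axis, centred 6 mm above the underside. x runs along the pins (half a turn changes nothing), z up. About 0.12 kg.
- ring_bar (a point): Middle of the grip bar, the straight top of the ring's arch, on the ring's axis, 22 mm above ring_center. The bar is 68 mm long along x (the line of the pins), 14 mm wide along y, 18 mm high; free space below it, 44 mm down to the underside, into which the hub of a fitted spool reaches 28 mm.
- housing_seat (a point): Middle of the inner floor of the silver housing, a round cup fixed on a dark steel stand, leaning about 29 degrees towards the robot. z is its axis, out of the mouth; x runs through the two entry gaps. Bore 80 mm, outside about 105 mm across, rim up to 42 mm above the floor. The spool lies on this floor, hub outwards, its upper flange then 20 mm above the floor.
- housing_gap (a point): Point in one of the two opposite entry gaps of the rim (painted red), 43 mm along the housing's x, on the gap's floor 26.5 mm above the housing floor; axes as housing_seat. Each gap is open 25 degrees to either side, so the ring, pins along x, has 20 degrees of play. With its pins on the gap floors the ring's underside is 24 mm above the housing floor.
- housing_stop (a point): Point in the end of one slot, 80 degrees clockwise (seen looking into the mouth) from housing_gap; axes as housing_seat. Turned clockwise, each pin runs down a sloping slot under a claw: the ring sinks 4 mm, lies on the spool after 67 degrees, is lightly wedged from about 72 and meets the end stop at about 80 degrees. Friction then holds it.
- spare_spool: Spool like the other but with an orange hub, a bystander. Origin at the middle of its underside.
- reel_frame: Small silver wire-like reel frame, about 100 x 45 x 85 mm, a bystander. Origin under its middle.
- screwdriver: Screwdriver with an orange handle, lying, a bystander. Origin near its middle.
- mug: White mug, 80 mm across and 90 mm high, a bystander. Origin under its middle.
- oil_bottle: Yellow bottle, 44 mm across and 120 mm high, a bystander. Origin under its middle.
- hex_key: Dark steel rod, 8 mm thick and about 120 mm long, lying, a bystander. Origin at its underside's middle.
Things that resemble listed ones, but are neither listed nor needed, are in the scene too. Leave any pink look-alike of the part that bears spool_center alone. What is shaped like the part that bears ring_center but pink is not meant.

How it is judged (in metres and radians):
On the way:
1. the spool lies fully down in the housing, hub outwards, let go, before the ring is put on (z of spool_center in the frame of housing_seat between 0.021 and 0.0265 m and distance between spool_center and housing_seat below 0.028 m and angle between the z axis of spool_center and the z axis of housing_seat, either way round below 0.07 rad and angle between spool_center's own z axis and vertical below 1.2 rad and contact force between spool and the fingers below 0.1 N and distance between ring_center and housing_seat above 0.09 m), for 0.2 s.
At the end, for the whole second after the job is handed in: The spool lies on the housing floor (within 2.5 mm, square to it within 4 degrees) and the retaining ring lies on the spool (within 1.5 mm, square within 3.4 degrees), turned clockwise at least 67 degrees from the entry gaps so that its pins are under the claws; both at rest and let go (z of spool_center in the frame of housing_seat between 0.021 and 0.0265 m and distance between spool_center and housing_seat below 0.028 m and angle between the z axis of spool_center and the z axis of housing_seat, either way round below 0.07 rad and z of ring_center in the frame of housing_seat between 0.048 and 0.0525 m and distance between ring_center and housing_seat below 0.054 m and angle between the z axis of ring_center and the z axis of housing_seat, either way round below 0.06 rad and angle between the x axis of ring_center and the x axis of housing_seat, either way round above 1.17 rad and linear speed of each of ring, spool below 0.02 m/s); the robot touches nothing.
It fails at once if a bystander is moved by more than 30 mm (distance of any of spare_spool, reel_frame, screwdriver, mug, oil_bottle, hex_key from where it was at the start of the episode above 0.03 m).
It also fails if it takes over 72 s, if anything falls off the work surface, if the arm or the gripper's body presses on something with over 40 N, if the wrist force passes 120 N, or if a joint passes its speed limit or range.

ROBOT

A 7-joint arm with a two-finger parallel gripper is mounted at the origin on the work surface. World frame = base frame: x ahead of the robot, y to its left, z up, the work surface at z = 0. Lengths are in mm, angles in rad, forces in N, time in s.
With the tool pointing down it reaches from about 400 to 850 mm from the base axis. Payload 6.9 kg.
Tool frame: the origin (TCP) lies on the centre line of the jaws, within the pads' length; the fingertips stand 22 mm ahead of it and the grasp point (between the pads) lies 3 mm ahead of it; z points along the fingers, y is the direction in which the jaws open and shut (so a half turn about z gives the same grasp; the last joint's range is limited). The gripper opens to 85 mm and grips with 20 to 120 N. Pads are 22 mm wide; open, the fingers measure 114 mm over their backs; the gripper's body (76 mm by 85 mm) begins 54 mm behind the grasp point. The pads swing forward as they close: fully open they stand 13 mm farther back than shut.
Start: joints at [1.437, 0.507, -0.238, 1.5, 0.126, 1.149, -0.155], TCP at [148.413, -607.112, 229.475] pointing down, gripper open.
Joint ranges: [-3.08, 3.08], [-0.24, 2.05], [-1.43, 1.35], [0, 2.5], [-1.52, 4.66], [0.17, 1.96], [-2.89, 2.89]. Speed limits (rad/s): [2.39, 2.39, 3.14, 3.14, 3.14, 3.14, 3.14].

INTERFACE

Orientations are given as a 3x3 rotation matrix whose columns are the frame's x, y, z axes.
In Python, from cell import * gives the robot as it stands.
- The arm moves only by the tool arm_command, never from a script. Its argument "steps" is a list of rows, each an object with "delta_pos": the shift along the tool's x, y, z in mm, a list of three; "twist": the turn, a rotation vector about the tool's x, y, z in degrees, a list of three; "jaw": the opening, from -1 (shut) to 1 (fully open). In form: [{"delta_pos": [tx, ty, tz], "twist": [wx, wy, wz], "jaw": jaw}, ...]. A call has exactly 8 rows; each row is the pose to reach, as a shift and turn from the pose commanded when the call began, along the tool's axes at that moment; what a row does not reach only later rows make up. A row lasts 1/10 s, in which the tool goes at most 50 mm and 8.59 degrees, less where a joint would pass 70% of its speed; a pose out of reach is approached as far as the arm can. A call with a gripper value outside its range is refused whole. The fingers move at their own pace and stop on an object; "force" is the grip in N (left out, the last holds). Time passes only in rows, so rows that repeat a pose let the fingers close, or fill a call up. It gives the time, the measured TCP pose, the force and the opening at its end, in the units of the state.
- sense(): the state, without advancing time (a new reading comes with each control period).
- capture(name): name is "scene" or "side" or "wrist"; returns (picture, depth): 480x640x3 uint8, red, green, blue; 480x640 float32, mm along the optical axis (not along the pixel's ray), 0 where there is no reading.
- camera_model(name): a dict with "fx", "fy", "cx", "cy" (pixels), "eye" and "orientation" of the camera in the world. Camera axes: x right, y down, z forward; pixel columns grow to the right and rows downward; lengths in mm; the calibration is good to about 2 mm. The wrist camera is an equidistant fisheye: a pixel r from the principal point sees the ray r / f radians off the axis. A picture is of the moment at which its call begins: read the wrist's pose just before it. camera_model takes no time and is no camera call; for the wrist camera it gives the pose at the moment of the call.
- close_job(): hands the job in, once; it reports no verdict.
The state is a dict: "time_s": time; "joint_positions": joint angles; "qvel": joint speeds; "joint_efforts": joint torques, N m; "ee_pos": TCP position; "tcp_rot": TCP orientation; "contact_force": force on the tool from outside, world axes, zero at the start; "torque": the same for the moment, N m; "opening": finger opening in mm.
Only numpy, scipy, OpenCV 4.12 (cv2) and the standard library are available. Lean on these libraries where they do the work, as an engineer would, in place of code of your own. Each camera call takes 0.05 s, during which the arm holds its last target. There are 200 camera calls.

## Working session

There is one attempt and no reset: what is moved stays moved. The work goes in short steps, Python scripts to look and compute and a tool call to move; the robot and the scene stay as the last step left them, time stands still between calls to the robot, and variables do not carry over. Pictures are saved under pics/ and viewed, about 8 in all and at most 12, crops included, and the job is handed in when it is done.

Besides the shell and the picture viewer there is one more tool, called in YAML: its name, and indented under it one key for each argument. arm_command: Moves the arm, as the interface text tells. Its arguments: {"type":"object","properties":{"steps":{"type":"array"},"force":{"type":"number"}},"required":["steps"]}

```bash
ls; mkdir -p pics; python3 - <<'E'
from cell import *
import cv2,numpy as np
s=sense();print(s['time_s'],s['ee_pos'],s['tcp_rot'],s['opening'])
for n in("scene","side","wrist"):
    p,d=capture(n);m=camera_model(n);print(n,m)
    np.savez(f"{n}0.npz",p=p,d=d,**{k:m[k] for k in m if k in("fx","fy","cx","cy","eye","orientation")})
    cv2.imwrite(f"pics/{n}0.png",p[:,:,::-1])
E
```

```text
pics
0.0 [ 148.21447376 -606.64335026  228.65152249] [[ 9.71388927e-01  2.37493824e-01 -4.85546996e-04]
 [ 2.37494311e-01 -9.71387453e-01  1.69384982e-03]
 [-6.93753871e-05 -1.76070161e-03 -9.99998448e-01]] 85.54262932705309
scene {'fx': 506.61105939824097, 'fy': 506.61105939824097, 'cx': 323.4218899021554, 'cy': 233.83985154164557, 'eye': array([ 974.55866449, -807.62523745, 1244.79655867]), 'orientation': array([[ 0.88640861,  0.35449979, -0.29767377],
       [ 0.46279349, -0.69269345,  0.55317084],
       [-0.01009772, -0.62809688, -0.77806963]])}
side {'fx': 613.0148535916778, 'fy': 613.0148535916778, 'cx': 331.46761766610814, 'cy': 238.34712202707985, 'eye': array([ 323.67001458, 1110.98252296, 1250.33342369]), 'orientation': array([[-0.98518749, -0.11849117,  0.12395749],
       [-0.17145568,  0.69299183, -0.70026086],
       [-0.0029268 , -0.71114145, -0.70304287]])}
wrist {'fx': 371.64829954431775, 'fy': 371.64829954431775, 'cx': 318.9557858791439, 'cy': 241.37053479371207, 'eye': array([ 218.34029088, -589.0803752 ,  372.15269241]), 'orientation': array([[ 0.23788429, -0.93142519, -0.27542364],
       [-0.97129087, -0.22877961, -0.06522223],
       [-0.00226168,  0.28303181, -0.95910786]])}
```

View pics/scene0.png

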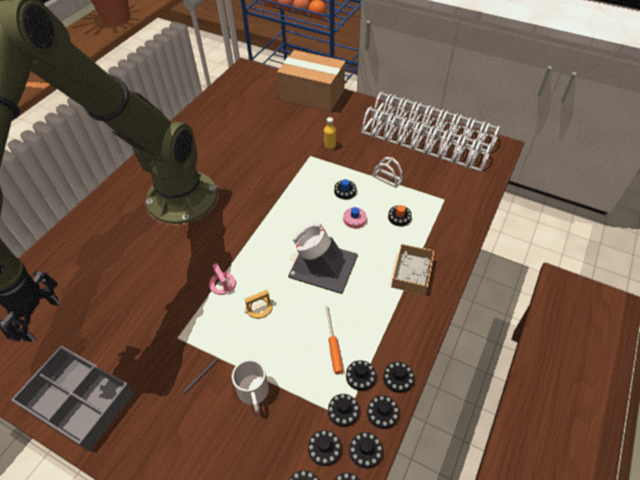

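View pics/side0.png

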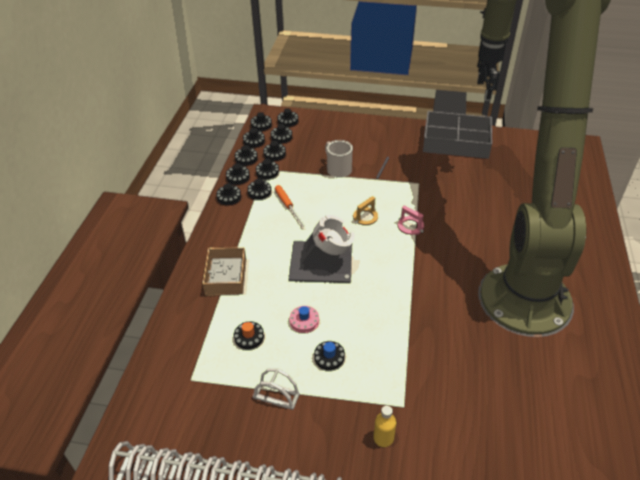

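Scene view: candidates for the spool are the black spool with a blue hub (345,188), the pink one with a blue hub (355,215) and the orange-hub spare (400,214). Black with blue hub fits. For the ring, the brass one (259,303) fits and the pink one (222,279) doesn't. The housing is at (315,243). I'll confirm these in one crop while measuring.

```bash
cat > h.py <<'E'
import numpy as np,cv2
class V:
    def __init__(s,n,tag="0",data=None):
        z=data or np.load(f"{n}{tag}.npz"); s.p=z["p"];s.d=z["d"];s.f=float(z["fx"]);s.c=np.array([float(z["cx"]),float(z["cy"])]);s.eye=z["eye"];s.R=z["orientation"]
        s.hsv=cv2.cvtColor(s.p,cv2.COLOR_RGB2HSV)
        v,u=np.mgrid[:480,:640]
        s.dir=np.stack([(u-s.c[0])/s.f,(v-s.c[1])/s.f,np.ones_like(u,float)],-1)@s.R.T
        s.X=s.eye+s.dir*s.d[...,None]
    def mask(s,lo,hi,box=None):
        m=cv2.inRange(s.hsv,np.array(lo),np.array(hi))>0
        if box: b=np.zeros_like(m);x0,y0,x1,y1=box;b[y0:y1,x0:x1]=1;m&=b
        return m&(s.d>0)
    def plane(s,uv,z):
        r=s.R@np.array([(uv[0]-s.c[0])/s.f,(uv[1]-s.c[1])/s.f,1]);return s.eye+r*(z-s.eye[2])/r[2]
E
python3 - <<'E'
from h import *
a=V("scene");b=V("side")
B={"scene":dict(sp=(325,170,365,205),ring=(238,285,280,325),hs=(285,220,345,272)),"side":dict(sp=(305,335,350,375),ring=(345,190,388,230),hs=(300,208,365,268))}
rows=[]
for n,v in(("scene",a),("side",b)):
    bx=B[n]; q=bx
    m=v.mask((105,100,40),(130,255,255),q["sp"]); X=v.X[m]
    print(n,"blue n",m.sum(),"z pct",np.percentile(X[:,2],[5,50,95]).round(1))
    t=X[X[:,2]>np.percentile(X[:,2],95)-5]; print("  hubtop",len(t),((t.min(0)+t.max(0))/2).round(1),t.mean(0).round(1),np.ptp(t,axis=0).round(1))
    x0,y0,x1,y1=q["sp"];X=v.X[y0:y1,x0:x1].reshape(-1,3);k=(X[:,2]>12)&(X[:,2]<26);t=X[k];print("  flange",len(t),((t.min(0)+t.max(0))/2).round(1),np.ptp(t,axis=0).round(1))
    m=v.mask((12,90,50),(32,255,255),q["ring"]);X=v.X[m];print("  brass",m.sum(),np.percentile(X[:,2],[2,50,98]).round(1))
    t=X[(X[:,2]>54)&(X[:,2]<75)];
    if len(t)>5:
        r=cv2.minAreaRect(t[:,:2].astype(np.float32));print("  bar",len(t),t.mean(0).round(1),r)
        w,e=np.linalg.eigh(np.cov(t[:,:2].T));print("  dir",e[:,1])
    t=X[X[:,2]<14];
    if len(t)>5: print("  disc",len(t),cv2.minEnclosingCircle(t[:,:2].astype(np.float32)),cv2.minAreaRect(t[:,:2].astype(np.float32)))
    m=v.mask((0,120,60),(8,255,255),q["hs"])|v.mask((172,120,60),(180,255,255),q["hs"])
    nl,L,st,ce=cv2.connectedComponentsWithStats(m.astype(np.uint8))
    for i in range(1,nl):
        if st[i,4]>3: print("  red",st[i],ce[i].round(1),v.X[L==i].mean(0).round(1))
    x0,y0,x1,y1=q["hs"];X=v.X[y0:y1,x0:x1].reshape(-1,3);print("  hous z max",np.percentile(X[:,2],[50,90,99,100]).round(1))
    rows.append(np.hstack([cv2.resize(v.p[y0:y1,x0:x1],(266,266),interpolation=cv2.INTER_CUBIC) for x0,y0,x1,y1 in q.values()]))
cv2.imwrite("pics/crops.png",np.vstack(rows)[:,:,::-1])
E
```

```text
scene blue n 88 z pct [22.  42.2 52. ]
  hubtop 28 [478.6 268.   51.6] [480.2 269.4  50.3] [27.6 25.6  9.2]
  flange 217 [477.  278.7  19.4] [77.3 92.8 13.2]
  brass 370 [ 3.3 13.7 66.3]
  bar 125 [ 459.6 -245.1   61.4] ((458.89208984375, -243.81146240234375), (64.67623138427734, 17.189287185668945), 54.192230224609375)
  dir [0.58535986 0.8107736 ]
  disc 188 ((461.7191467285156, -244.73812866210938), 36.37401580810547) ((466.09228515625, -248.16091918945312), (72.54778289794922, 59.89649963378906), 51.02074432373047)
  red [296 245   2   2   4] [296.5 245.5] [488.5 -67.4 101.1]
  hous z max [  46.6  129.3  153.6 1244.8]
side blue n 177 z pct [18.8 43.5 49.9]
  hubtop 76 [478.9 272.9  48.7] [479.1 273.6  47.6] [25.5 27.4  7.5]
  flange 527 [479.5 273.5  19.1] [74.6 77.7 13.7]
  brass 345 [ 0.8 13.1 64.5]
  bar 85 [ 459.6 -238.    60.3] ((458.7782897949219, -240.15069580078125), (67.02948760986328, 16.850255966186523), 57.94369125366211)
  dir [0.55230923 0.83363932]
  disc 176 ((458.3504638671875, -241.29757690429688), 39.297882080078125) ((458.37615966796875, -239.10079956054688), (74.1307601928711, 73.11064147949219), 30.122892379760742)
  red [344 228   3   4   4] [345.2 229.5] [495.3 -73.3 101.4]
  red [319 233   6   8  36] [321.4 236.7] [548.   -6.3 130.4]
  hous z max [  16.8  121.3  150.9 1250.3]
```

View pics/crops.png

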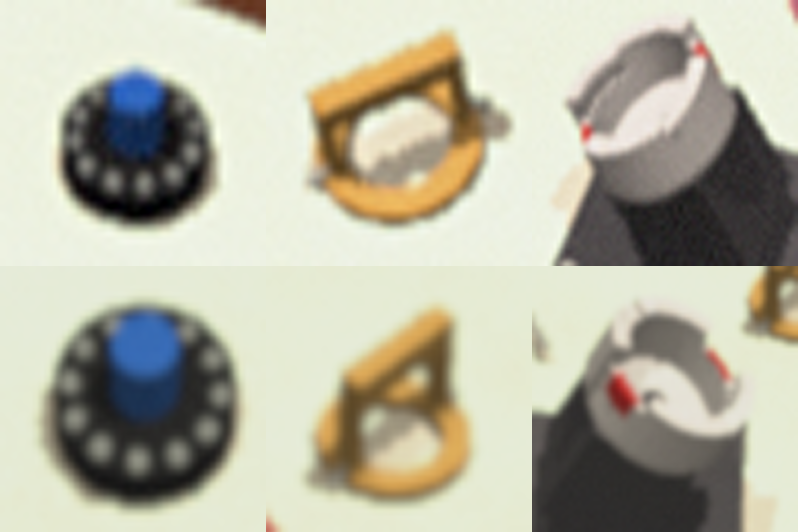

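The crop confirms the black spool with a blue hub, with its centre near (479,271). The brass ring is near (459,-242), bar at about 55°. The housing's red gaps are at about (492,-70,101) and (548,-6,130), which gives 90 mm between them against about 86 expected. Next I'll move to look down on the housing with the wrist camera.

arm_command:
  steps:
    - {"delta_pos": [30, -35, -60], "twist": [0, 0, 0], "jaw": 1}
    - {"delta_pos": [60, -70, -90], "twist": [0, 0, 0], "jaw": 1}
    - {"delta_pos": [90, -105, -110], "twist": [0, 0, 0], "jaw": 1}
    - {"delta_pos": [120, -140, -110], "twist": [0, 0, 0], "jaw": 1}
    - {"delta_pos": [150, -178, -110], "twist": [0, 0, 0], "jaw": 1}
    - {"delta_pos": [180, -215, -110], "twist": [0, 0, 0], "jaw": 1}
    - {"delta_pos": [210, -250, -110], "twist": [0, 0, 0], "jaw": 1}
    - {"delta_pos": [240, -285, -110], "twist": [0, 0, 0], "jaw": 1}

```text
time_s: 0.95
ee_pos: [309.3, -281.0, 339.6]
tcp_rot: [[0.971, 0.237, 0.0], [0.237, -0.971, -0.001], [-0.0, 0.001, -1.0]]
contact_force: [1.3, -0.7, 0.4]
opening: 85.5
```

arm_command:
  steps:
    - {"delta_pos": [30, -35, 0], "twist": [0, 0, 0], "jaw": 1}
    - {"delta_pos": [60, -70, 0], "twist": [0, 0, 0], "jaw": 1}
    - {"delta_pos": [90, -105, 0], "twist": [0, 0, 0], "jaw": 1}
    - {"delta_pos": [120, -140, 0], "twist": [0, 0, 0], "jaw": 1}
    - {"delta_pos": [150, -175, 0], "twist": [0, 0, 0], "jaw": 1}
    - {"delta_pos": [178, -200, 0], "twist": [0, 0, 0], "jaw": 1}
    - {"delta_pos": [178, -200, 0], "twist": [0, 0, 0], "jaw": 1}
    - {"delta_pos": [178, -200, 0], "twist": [0, 0, 0], "jaw": 1}

```text
time_s: 1.75
ee_pos: [434.2, -46.0, 339.2]
tcp_rot: [[0.971, 0.24, -0.001], [0.24, -0.971, 0.0], [-0.001, -0.0, -1.0]]
contact_force: [-0.3, -0.5, 0.6]
opening: 85.7
```

```bash
cat > snap.py <<'E'
from cell import *
import cv2,numpy as np,sys
tag=sys.argv[1]; names=sys.argv[2:] or ["wrist"]
s=sense();print(s['time_s'],np.round(s['ee_pos'],1),np.round(s['tcp_rot'],3).tolist(),round(s['opening'],1),np.round(s['contact_force'],1),"q",np.round(s['joint_positions'],2))
for n in names:
    m=camera_model(n);p,d=capture(n)
    np.savez(f"{n}{tag}.npz",p=p,d=d,**{k:m[k] for k in ("fx","fy","cx","cy","eye","orientation")})
    cv2.imwrite(f"pics/{n}{tag}.png",p[:,:,::-1])
E
cat >> h.py <<'E'
class W(V):
    def __init__(s,tag):
        z=np.load(f"wrist{tag}.npz");super().__init__("wrist",tag)
        v,u=np.mgrid[:480,:640];x=(u-s.c[0]);y=(v-s.c[1]);r=np.hypot(x,y)+1e-9;t=np.tan(r/s.f)/r
        s.dir=np.stack([x*t,y*t,np.ones_like(t)],-1)@s.R.T; s.X=s.eye+s.dir*s.d[...,None]
E
python3 snap.py 1 wrist
```

```text
1.75 [434.2 -46.  339.2] [[0.971, 0.24, -0.001], [0.24, -0.971, 0.0], [-0.001, -0.0, -1.0]] 85.7 [-0.3 -0.5  0.6] q [ 0.62  0.16 -0.67  1.75  0.1   1.27 -1.41]
```

View pics/wrist1.png

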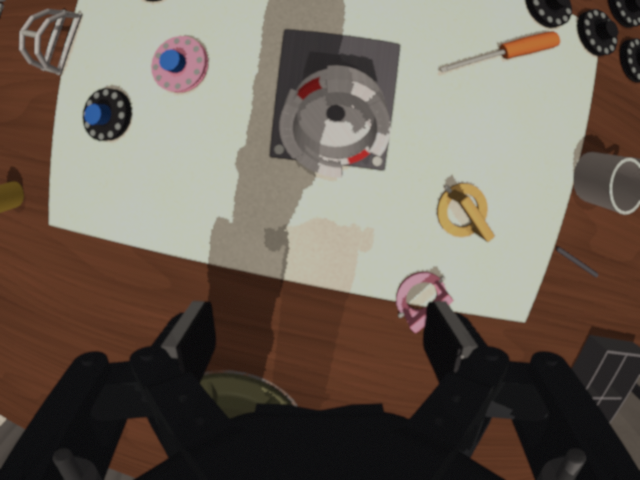

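Wrist view: housing at (335,120) with red gaps at (312,88) and (357,157), black spool with blue hub at (103,112), ring at (463,210). Now I'll fit the housing axis and refine the spool and ring from the depth points.

```bash
cat > fit.py <<'E'
from h import *
from scipy.optimize import least_squares
w=W("1");a=V("scene");b=V("side")
def ax(p):
    n=np.array([p[2],p[3],1.]);return n/np.linalg.norm(n)
def fit(views,name):
    pts=[]
    for v in views:
        X=v.X[v.d>0];k=(np.linalg.norm(X-[520,-38,115],axis=1)<75)&(X[:,2]>85);pts.append(X[k])
    P=np.vstack(pts)
    def prof(p):
        n=ax(p);o=np.array([p[0],p[1],100.]);q=P-o;h=q@n;return h,np.linalg.norm(q-np.outer(h,n),axis=1)
    def f(p):
        h,r=prof(p);e=np.where(abs(r-52.5)<abs(r-40),r-52.5,r-40);return np.where(r>30,e,0)
    best=None
    for x0 in (510,525):
      for y0 in(-45,-30):
        s=least_squares(f,[x0,y0,-.55,.0],loss="soft_l1",f_scale=2.)
        if best is None or s.cost<best.cost:best=s
    n=ax(best.x);o=np.array([best.x[0],best.x[1],100.]);h,r=prof(best.x)
    rim=h[(r>41)&(r<52)];hist,ed=np.histogram(rim,bins=np.arange(-40,80,2));top=np.percentile(rim,98);fl=h[r<32];hf,ef=np.histogram(fl,bins=np.arange(-40,80,2))
    print(name,len(P),"o",o.round(1),"n",n.round(3),"tilt",np.degrees(np.arccos(n[2])).round(1),"med|e|",np.median(abs(f(best.x))).round(2),"rimtop",top.round(1),"rimpk",ed[hist.argsort()[-3:]],"floorpk",ef[hf.argsort()[-3:]],"floor med",np.median(fl[fl<10]).round(1))
    return o,n
for vs,nm in(((w,),"wrist"),((a,),"scene"),((b,),"side"),((w,a,b),"all")): o,n=fit(vs,nm)
m=w.mask((0,120,60),(8,255,255),(270,60,400,180))|w.mask((172,120,60),(180,255,255),(270,60,400,180))
nl,L,st,ce=cv2.connectedComponentsWithStats(m.astype(np.uint8))
for i in range(1,nl):
    if st[i,4]>8:
        X=np.median(w.X[L==i],0);q=X-o;print("red",ce[i].round(1),st[i,4],X.round(1),"h",(q@n).round(1),"perp",(q-n*(q@n)).round(1))
m=w.mask((105,100,40),(130,255,255),(75,80,140,145));X=w.X[m];t=X[X[:,2]>43];print("hub",len(t),((t.min(0)+t.max(0))/2).round(1),np.ptp(t,axis=0).round(1),np.median(t[:,2]))
X=w.X[80:145,75:140].reshape(-1,3);t=X[(X[:,2]>14)&(X[:,2]<26)];print("flange",cv2.minEnclosingCircle(t[:,:2].astype(np.float32)),np.median(t[:,2]))
m=w.mask((12,90,50),(32,255,255),(430,175,500,245));X=w.X[m];t=X[(X[:,2]>54)&(X[:,2]<70)];print("bar",t.mean(0).round(1),cv2.minAreaRect(t[:,:2].astype(np.float32)));t=X[X[:,2]<14];print("disc",cv2.minEnclosingCircle(t[:,:2].astype(np.float32)),np.median(t[:,2]))
k=w.d>0;X=w.X[200:230,150:200];print("tablez",np.median(X[...,2]))
E
python3 fit.py
```

```text
wrist 8210 o [529.3 -34.5 100. ] n [-0.562 -0.237  0.792] tilt 37.6 med|e| 1.28 rimtop 43.0 rimpk [26 30 28] floorpk [-4 -6 -8] floor med -5.4
scene 1085 o [527.4 -37.4 100. ] n [-0.452 -0.064  0.89 ] tilt 27.1 med|e| 1.86 rimtop 37.1 rimpk [34 30 32] floorpk [-8 -4 -6] floor med -4.9
side 1173 o [525.9 -40.1 100. ] n [-0.377 -0.02   0.926] tilt 22.2 med|e| 2.06 rimtop 37.2 rimpk [28 24 26] floorpk [ -6  -8 -10] floor med -7.5
all 10468 o [525.2 -40.1 100. ] n [-0.429 -0.02   0.903] tilt 25.4 med|e| 1.47 rimtop 36.5 rimpk [32 28 30] floorpk [ -6 -10  -8] floor med -7.3
red [309.   87.8] 249 [545.   -7.9 133. ] h 20.7 perp [28.7 32.7 14.3]
red [358.1 156.6] 137 [491.6 -72.8 100.8] h 15.8 perp [-26.9 -32.4 -13.5]
hub 284 [476.9 272.   46.4] [26.9 28.5  6.5] 47.00390066797729
flange ((476.8667907714844, 272.3348388671875), 38.81071472167969) 19.270480488392877
bar [ 459.2 -239.5   60.3] ((458.9220886230469, -241.49391174316406), (67.00428771972656, 15.225991249084473), 53.78205871582031)
disc ((459.03240966796875, -241.77525329589844), 37.862876892089844) 6.736301936839851
tablez -0.2973393507249966
```

```bash
cat > fit2.py <<'E'
from h import *
from scipy.optimize import least_squares
w=W("1");a=V("scene");b=V("side")
n=np.array([-.484,-.01,.875]);n/=np.linalg.norm(n);c=np.array([529,-40,92.])
def loc(v):
    X=v.X[v.d>0];return X[(np.linalg.norm(X-[520,-38,115],axis=1)<80)&(X[:,2]>60)]
for it in range(4):
    for nm,v in(("w",w),("s",a),("d",b)):
        P=loc(v);q=P-c;h=q@n;r=np.linalg.norm(q-np.outer(h,n),axis=1)
        F=P[(r<34)&(abs(h)<8-it)]
        if len(F)<40: continue
        for _ in range(4):
            m=F.mean(0);u=np.linalg.svd(F-m)[2][2];u*=np.sign(u[2]);e=(F-m)@u;F=F[abs(e)<2.5*max(.5,np.median(abs(e))*1.5)]
        if it>1: print(it,nm,len(F),"n",u.round(3),"tilt",np.degrees(np.arccos(u[2])).round(1),"m",m.round(1),"rms",e.std().round(2))
        if nm=="w": n_new=u;mm=m
    n=n_new;c=c+n*((mm-c)@n)
    # center from walls with n fixed
    e1=np.cross(n,[0,1,0]);e1/=np.linalg.norm(e1);e2=np.cross(n,e1)
    for nm,vs in(("w",(w,)),("s",(a,)),("d",(b,)),("all",(w,a,b))):
        P=np.vstack([loc(v) for v in vs]);q=P-c;h=q@n;r=np.linalg.norm(q-np.outer(h,n),axis=1)
        k=(h>4)&(h<38)&(((abs(r-40)<5))|(abs(r-52.5)<5))
        k2=k&(h<24); Q=np.c_[q@e1,q@e2][k2]
        f=lambda p:(lambda r:np.where(r<46.2,r-40,r-52.5))(np.hypot(*(Q-p).T))
        s=least_squares(f,[0,0],loss="soft_l1");
        if it>1:print("  ",nm,len(Q),"centre",(c+e1*s.x[0]+e2*s.x[1]).round(1),"med",np.median(abs(s.fun)).round(2))
    c=c+e1*s.x[0]+e2*s.x[1]
P=loc(w);q=P-c;h=q@n;r=np.linalg.norm(q-np.outer(h,n),axis=1);k=(r>42)&(r<51)&(h>15);print("rim h hist",np.histogram(h[k],bins=range(14,50,2)))
print("c",c,"n",n)
A=[]
for v,bx in((w,(270,60,400,180)),(b,(300,208,365,268)),(a,(285,220,345,272))):
    m=v.mask((0,120,60),(8,255,255),bx)|v.mask((172,120,60),(180,255,255),bx)
    nl,L,st,ce=cv2.connectedComponentsWithStats(m.astype(np.uint8))
    for i in range(1,nl):
        if st[i,4]>3:
            q=v.X[L==i]-c;hh=q@n;pp=q-np.outer(hh,n);rr=np.linalg.norm(pp,axis=1);d=np.median(pp,0);ang=np.degrees(np.arctan2(pp@e2,pp@e1))
            print("red",st[i,4],"h",np.median(hh).round(1),"r",np.median(rr).round(1),"dir",(d/np.linalg.norm(d)).round(3),"ang range",np.percentile(ang,[2,50,98]).round(1))
E
python3 fit2.py
```

```text
2 w 2670 n [-0.481 -0.061  0.875] tilt 29.0 m [528.2 -38.6  92.9] rms 0.76
2 s 51 n [-0.53  -0.028  0.848] tilt 32.0 m [512.9 -24.1  87.6] rms 1.65
2 d 118 n [-0.475 -0.129  0.871] tilt 29.5 m [531.4 -54.5  92.9] rms 2.09
   w 1442 centre [529.9 -38.7  93.8] med 0.38
   s 335 centre [530.9 -36.8  94.5] med 1.36
   d 354 centre [531.1 -39.7  94.4] med 1.81
   all 2131 centre [530.  -38.6  93.9] med 0.51
3 w 2670 n [-0.481 -0.061  0.875] tilt 29.0 m [528.2 -38.6  92.9] rms 0.76
3 s 50 n [-0.511 -0.037  0.859] tilt 30.8 m [512.6 -24.2  87.4] rms 1.59
3 d 117 n [-0.472 -0.129  0.872] tilt 29.3 m [531.5 -54.4  93. ] rms 2.06
   w 1433 centre [530.  -38.6  93.8] med 0.37
   s 335 centre [530.9 -36.8  94.5] med 1.36
   d 352 centre [531.1 -39.7  94.4] med 1.79
   all 2120 centre [530.  -38.6  93.9] med 0.5
rim h hist (array([ 13,  21,  25,  33,  59, 163, 279,  13,  13,  11, 165, 771, 710,
       201,  31,   0,   0]), array([14, 16, 18, 20, 22, 24, 26, 28, 30, 32, 34, 36, 38, 40, 42, 44, 46,
       48]))
c [530.01845684 -38.61825198  93.88138453] n [-0.48074399 -0.06072632  0.8747557 ]
red 249 h 26.1 r 46.1 dir [0.598 0.707 0.377] ang range [-147.6 -134.7 -120.1]
red 137 h 26.5 r 44.1 dir [-0.578 -0.729 -0.367] ang range [27.3 44.8 60.2]
red 4 h 24.8 r 44.2 dir [-0.524 -0.783 -0.335] ang range [41.  51.1 59.1]
red 36 h 21.9 r 47.7 dir [0.59  0.717 0.372] ang range [-145.3 -134.3 -123.1]
red 4 h 28.2 r 42.5 dir [-0.664 -0.627 -0.407] ang range [35.7 38.4 45.2]
```

Floor tilt comes out at 29.0° (given 29) and the gap floor at 26.3 mm (given 26.5). Housing seat is about (530,-38.6,93.9), axis (-0.481,-0.061,0.875). The wrist camera gives the spool at (477,272). I'll go above the spool now, turning −38°.

arm_command:
  steps:
    - {"delta_pos": [15, -37, 15], "twist": [0, 0, -6], "jaw": 0.3}
    - {"delta_pos": [30, -75, 35], "twist": [0, 0, -12], "jaw": 0.3}
    - {"delta_pos": [45, -112, 60], "twist": [0, 0, -18], "jaw": 0.3}
    - {"delta_pos": [60, -150, 85], "twist": [0, 0, -24], "jaw": 0.3}
    - {"delta_pos": [75, -188, 110], "twist": [0, 0, -30], "jaw": 0.3}
    - {"delta_pos": [90, -225, 135], "twist": [0, 0, -36], "jaw": 0.3}
    - {"delta_pos": [105, -262, 160], "twist": [0, 0, -38], "jaw": 0.3}
    - {"delta_pos": [118, -298, 185], "twist": [0, 0, -38], "jaw": 0.3}

```text
time_s: 2.6
ee_pos: [479.4, 270.2, 153.0]
tcp_rot: [[0.621, 0.784, 0.0], [0.784, -0.621, -0.001], [-0.001, 0.001, -1.0]]
contact_force: [1.0, 0.0, 0.8]
opening: 55.3
```

arm_command:
  steps:
    - {"delta_pos": [0, 0, 0], "twist": [0, 0, 0], "jaw": 0.3}
    - {"delta_pos": [0, 0, 0], "twist": [0, 0, 0], "jaw": 0.3}
    - {"delta_pos": [0, 0, 15], "twist": [0, 0, 0], "jaw": 0.3}
    - {"delta_pos": [0, 0, 30], "twist": [0, 0, 0], "jaw": 0.3}
    - {"delta_pos": [0, 0, 45], "twist": [0, 0, 0], "jaw": 0.3}
    - {"delta_pos": [0, 0, 50], "twist": [0, 0, 0], "jaw": 0.3}
    - {"delta_pos": [0, 0, 50], "twist": [0, 0, 0], "jaw": 0.3}
    - {"delta_pos": [0, 0, 50], "twist": [0, 0, 0], "jaw": 0.3}

```text
time_s: 3.4
ee_pos: [479.0, 270.3, 105.4]
tcp_rot: [[0.62, 0.784, 0.001], [0.784, -0.62, 0.0], [0.001, 0.001, -1.0]]
contact_force: [-1.2, 0.3, 0.1]
opening: 55.4
```

```bash
python3 snap.py 2 wrist; python3 - <<'E'
from h import *
w=W("2");m=w.mask((105,100,40),(130,255,255));X=w.X[m];k=(np.hypot(X[:,0]-477,X[:,1]-272)<45)&(X[:,2]>40);t=X[k];print(len(t),((t.min(0)+t.max(0))/2).round(1),np.ptp(t,axis=0).round(1),np.median(t[:,2]),cv2.minEnclosingCircle(t[:,:2].astype(np.float32)))
X=w.X.reshape(-1,3);t=X[(X[:,2]>16)&(X[:,2]<23)&(np.hypot(X[:,0]-477,X[:,1]-272)<48)];print(len(t),cv2.minEnclosingCircle(t[:,:2].astype(np.float32)))
E
```

```text
3.4 [479.  270.3 105.4] [[0.62, 0.784, 0.001], [0.784, -0.62, 0.0], [0.001, 0.001, -1.0]] 55.4 [-1.2  0.3  0.1] q [-0.08  0.61 -0.75  1.86  0.53  0.88 -1.76]
1776 [477.6 272.5  44.5] [27.9 27.4  9. ] 46.81315521725932 ((477.4959411621094, 272.68280029296875), 14.063326835632324)
7965 ((477.2861328125, 272.12860107421875), 38.22786331176758)
```

arm_command:
  steps:
    - {"delta_pos": [1, -2.5, 12], "twist": [0, 0, 0], "jaw": 0.2}
    - {"delta_pos": [1, -2.5, 24], "twist": [0, 0, 0], "jaw": 0.2}
    - {"delta_pos": [1, -2.5, 36], "twist": [0, 0, 0], "jaw": 0.2}
    - {"delta_pos": [1, -2.5, 47], "twist": [0, 0, 0], "jaw": 0.2}
    - {"delta_pos": [1, -2.5, 55], "twist": [0, 0, 0], "jaw": 0.2}
    - {"delta_pos": [1, -2.5, 59], "twist": [0, 0, 0], "jaw": 0.2}
    - {"delta_pos": [1, -2.5, 59], "twist": [0, 0, 0], "jaw": 0.2}
    - {"delta_pos": [1, -2.5, 59], "twist": [0, 0, 0], "jaw": 0.2}

```text
time_s: 4.25
ee_pos: [477.0, 273.6, 45.6]
tcp_rot: [[0.619, 0.785, 0.0], [0.785, -0.619, 0.0], [0.0, -0.0, -1.0]]
contact_force: [0.3, 0.4, 0.2]
opening: 51.3
```

arm_command:
  force: 40
  steps:
    - {"delta_pos": [0, 0, 0], "twist": [0, 0, 0], "jaw": -0.6}
    - {"delta_pos": [0, 0, 0], "twist": [0, 0, 0], "jaw": -0.8}
    - {"delta_pos": [0, 0, 0], "twist": [0, 0, 0], "jaw": -0.8}
    - {"delta_pos": [0, 0, 0], "twist": [0, 0, 0], "jaw": -0.8}
    - {"delta_pos": [0, 0, 0], "twist": [0, 0, 0], "jaw": -0.8}
    - {"delta_pos": [0, 0, 0], "twist": [0, 0, 0], "jaw": -0.8}
    - {"delta_pos": [0, 0, 0], "twist": [0, 0, 0], "jaw": -0.8}
    - {"delta_pos": [0, 0, 0], "twist": [0, 0, 0], "jaw": -0.8}

```text
time_s: 5.05
ee_pos: [477.5, 274.2, 46.6]
tcp_rot: [[0.619, 0.785, 0.002], [0.785, -0.619, 0.001], [0.002, 0.001, -1.0]]
contact_force: [0.2, 0.4, 6.3]
opening: 8.5
```

arm_command:
  steps:
    - {"delta_pos": [0, 0, -15], "twist": [0, 0, 0], "jaw": -0.8}
    - {"delta_pos": [0, 0, -35], "twist": [0, 0, 0], "jaw": -0.8}
    - {"delta_pos": [0, 0, -60], "twist": [0, 0, 0], "jaw": -0.8}
    - {"delta_pos": [0, 0, -90], "twist": [0, 0, 0], "jaw": -0.8}
    - {"delta_pos": [0, 0, -120], "twist": [0, 0, 0], "jaw": -0.8}
    - {"delta_pos": [0, 0, -150], "twist": [0, 0, 0], "jaw": -0.8}
    - {"delta_pos": [0, 0, -170], "twist": [0, 0, 0], "jaw": -0.8}
    - {"delta_pos": [0, 0, -180], "twist": [0, 0, 0], "jaw": -0.8}

```text
time_s: 5.85
ee_pos: [477.1, 274.0, 228.4]
tcp_rot: [[0.619, 0.785, 0.003], [0.785, -0.619, 0.002], [0.003, 0.001, -1.0]]
contact_force: [-0.2, 0.9, 0.4]
opening: 8.8
```

```bash
cat > goal.py <<'E'
# tool pose targets; hd = height of TCP above housing floor along axis, off = lateral tool offset
import numpy as np
from scipy.spatial.transform import Rotation as Rn
c=np.array([530.0,-38.6,93.9]);n=np.array([-.481,-.061,.875]);n/=np.linalg.norm(n)
x=np.array([.590,.718,.374]);x-=n*(x@n);x/=np.linalg.norm(x)
Rf=np.c_[x,np.cross(-n,x),-n]
def rel(s,pos,R):
    T=np.array(s['tcp_rot']);return (T.T@(pos-np.array(s['ee_pos']))).round(1),np.degrees(Rn.from_matrix(T.T@R).as_rotvec()).round(2)
E
python3 - <<'E'
from cell import *
from goal import *
s=sense();print(s['time_s'],s['ee_pos'],s['opening'],np.round(s['contact_force'],1))
print(rel(s,c+n*170,Rf),(c+n*170).round(1)); print(Rf.round(3))
E
```

```text
5.85 [477.12817076 273.99960241 228.38459001] 8.79021845099998 [-0.2  0.9  0.4]
(array([-271.5,  177.3,  -14.8]), array([-19.36,  21.36,   4.83])) [448.3 -49.  242.6]
[[ 0.589  0.65   0.481]
 [ 0.717 -0.695  0.061]
 [ 0.374  0.309 -0.875]]
```

Opening is 8.5 mm, not 28, so the grasp missed. I'll look.

```bash
python3 snap.py 3 wrist
```

```text
5.85 [477.1 274.  228.4] [[0.619, 0.785, 0.003], [0.785, -0.619, 0.002], [0.003, 0.001, -1.0]] 8.8 [-0.2  0.9  0.4] q [-0.02  0.48 -0.84  1.7   0.39  1.13 -1.64]
```

View pics/wrist3.png

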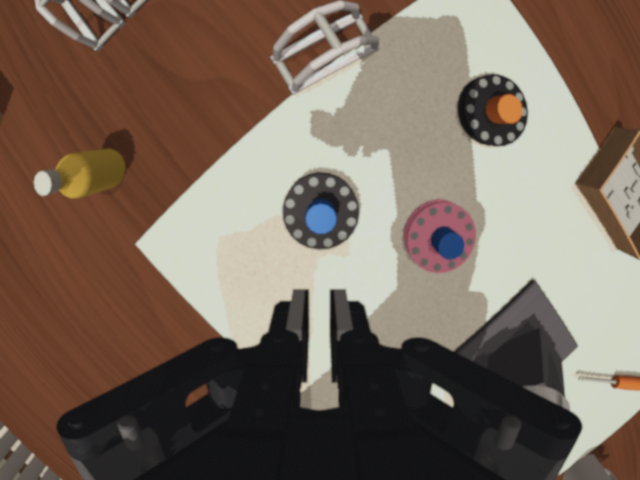

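```bash
python3 - <<'E'
from h import *
from cell import sense
w=W("3");m=w.mask((105,100,40),(130,255,255));X=w.X[m]
k=(np.hypot(X[:,0]-477,X[:,1]-272)<60)&(X[:,2]>40);t=X[k];print(len(t),cv2.minEnclosingCircle(t[:,:2].astype(np.float32)),np.median(t[:,2]))
s=sense();T=np.array(s['tcp_rot']);o=np.array(s['ee_pos'])
for q in((0,0,0),(0,0,22),(0,0,182)):
    p=w.R.T@(o+T@np.array(q)-w.eye);th=np.arctan2(np.hypot(p[0],p[1]),p[2]);print(q,w.c+w.f*th*p[:2]/np.hypot(p[0],p[1]),p.round(1))
# finger points from depth in tool frame
Y=(w.X-o)@T
for bx in((285,290,309,310),(330,290,352,310),(280,310,308,380),(331,310,365,380)):
    q=Y[bx[1]:bx[3],bx[0]:bx[2]].reshape(-1,3);q=q[(q[:,2]<60)&(q[:,2]>-80)&(abs(q[:,1])<60)];print(bx,len(q),np.percentile(q,[2,50,98],axis=0).round(1).tolist() if len(q) else "")
q=Y[280:400,280:365].reshape(-1,3);q=q[(abs(q[:,1])<30)&(abs(q[:,0])<40)&(q[:,2]>-60)&(q[:,2]<60)];print(np.histogram(q[:,2],bins=range(-60,50,10)));z=q[q[:,2]>q[:,2].max()-8];print("tips",q[:,2].max(),z.mean(0),np.percentile(z,[2,98],axis=0))
E
```

```text
743 ((477.2215881347656, 272.6232604980469), 14.148270606994629) 46.8035706360119
(0, 0, 0) [320.38911572 309.07655451] [  0.6  29.  157.6]
(0, 0, 22) [320.27367132 288.54778081] [  0.6  22.8 178.7]
(0, 0, 182) [319.85020273 216.26353298] [  0.8 -22.5 332.2]
(285, 290, 309, 310) 412 [[7.1, -13.9, -22.9], [11.4, -8.6, -14.1], [12.0, -4.8, -5.4]]
(330, 290, 352, 310) 394 [[7.3, 3.6, -22.7], [11.4, 7.2, -14.7], [12.1, 11.9, -5.5]]
(280, 310, 308, 380) 1956 [[-6.3, -14.3, -70.6], [11.6, -8.0, -41.2], [17.8, -4.8, -19.3]]
(331, 310, 365, 380) 2375 [[-5.6, 3.6, -71.0], [11.8, 7.8, -43.9], [17.8, 15.2, -18.0]]
(array([ 787, 1192, 1280,  845,  741,  395,    0,    0,    0,    0]), array([-60, -50, -40, -30, -20, -10,   0,  10,  20,  30,  40]))
tips -2.0116894556435665 [ 7.58662142 -0.20682204 -6.78870543] [[ -8.66491994 -15.56061243  -9.90027086]
 [ 11.87211111  15.23904475  -2.53826002]]
```

```bash
python3 - <<'E'
from h import *
for tag,o,ang in(("1",[434.2,-46,339.2],[[.971,.24,-.001],[.24,-.971,0],[-.001,0,-1]]),("2",[479,270.3,105.4],[[.62,.784,.001],[.784,-.62,0],[.001,.001,-1]]),("3",[477.1,274,228.4],[[.619,.785,.003],[.785,-.619,.002],[.003,.001,-1]])):
    w=W(tag);Y=(w.X-o)@np.array(ang);q=Y[260:].reshape(-1,3)
    for sg in(-1,1):
        k=(q[:,1]*sg>2)&(abs(q[:,1])<65)&(abs(q[:,0])<13)&(q[:,2]>-60)&(q[:,2]<30);z=q[k];
        print(tag,sg,k.sum(),"zmax",np.percentile(z[:,2],[90,97,99.5]).round(1),"inner y",np.percentile(abs(z[z[:,2]>np.percentile(z[:,2],80)][:,1]),[1,50]).round(1))
E
```

```text
1 -1 3453 zmax [-21.5 -17.  -14.5] inner y [43.  43.6]
1 1 3454 zmax [-21.5 -17.  -14.5] inner y [41.5 42.1]
2 -1 5280 zmax [-17.4 -10.6  -6.7] inner y [27.9 28.6]
2 1 5297 zmax [-17.3 -10.5  -6.6] inner y [26.9 27.6]
3 -1 5916 zmax [-19.8  -9.8  -4.6] inner y [ 4.6 10.1]
3 1 5873 zmax [-19.8  -9.5  -4.7] inner y [3.7 9.2]
```

The depth points put the real fingertips about 3 mm *behind* the reported TCP, where the brief says 22 mm ahead. The missed grasp and its 6 N push on the hub top agree with that, so I need to go about 25 mm deeper. The spool hasn't moved.

arm_command:
  steps:
    - {"delta_pos": [-1, 1, 30], "twist": [0, 0, 0], "jaw": 0.1}
    - {"delta_pos": [-1, 1, 65], "twist": [0, 0, 0], "jaw": 0.1}
    - {"delta_pos": [-1, 1, 100], "twist": [0, 0, 0], "jaw": 0.1}
    - {"delta_pos": [-1, 1, 135], "twist": [0, 0, 0], "jaw": 0.1}
    - {"delta_pos": [-1, 1, 160], "twist": [0, 0, 0], "jaw": 0.1}
    - {"delta_pos": [-1, 1, 180], "twist": [0, 0, 0], "jaw": 0.1}
    - {"delta_pos": [-1, 1, 190], "twist": [0, 0, 0], "jaw": 0.1}
    - {"delta_pos": [-1, 1, 198], "twist": [0, 0, 0], "jaw": 0.1}

```text
time_s: 6.7
ee_pos: [476.6, 271.8, 26.5]
tcp_rot: [[0.619, 0.785, -0.001], [0.785, -0.619, -0.001], [-0.001, -0.001, -1.0]]
contact_force: [-0.0, -0.2, -0.1]
opening: 46.9
```

arm_command:
  force: 50
  steps:
    - {"delta_pos": [0, 0, 4], "twist": [0, 0, 0], "jaw": 0.1}
    - {"delta_pos": [0, 0, 8], "twist": [0, 0, 0], "jaw": 0.1}
    - {"delta_pos": [0, 0, 8], "twist": [0, 0, 0], "jaw": 0.1}
    - {"delta_pos": [0, 0, 8], "twist": [0, 0, 0], "jaw": -0.7}
    - {"delta_pos": [0, 0, 8], "twist": [0, 0, 0], "jaw": -0.7}
    - {"delta_pos": [0, 0, 8], "twist": [0, 0, 0], "jaw": -0.7}
    - {"delta_pos": [0, 0, 8], "twist": [0, 0, 0], "jaw": -0.7}
    - {"delta_pos": [0, 0, 8], "twist": [0, 0, 0], "jaw": -0.7}

```text
time_s: 7.5
ee_pos: [477.4, 272.1, 20.3]
tcp_rot: [[0.619, 0.785, 0.001], [0.785, -0.619, 0.0], [0.001, 0.001, -1.0]]
contact_force: [-0.9, -1.7, 6.3]
opening: 26.8
```

arm_command:
  steps:
    - {"delta_pos": [0, 0, -10], "twist": [0, 0, 0], "jaw": -0.7}
    - {"delta_pos": [0, 0, -30], "twist": [0, 0, 0], "jaw": -0.7}
    - {"delta_pos": [0, 0, -60], "twist": [0, 0, 0], "jaw": -0.7}
    - {"delta_pos": [0, 0, -95], "twist": [0, 0, 0], "jaw": -0.7}
    - {"delta_pos": [0, 0, -130], "twist": [0, 0, 0], "jaw": -0.7}
    - {"delta_pos": [0, 0, -160], "twist": [0, 0, 0], "jaw": -0.7}
    - {"delta_pos": [0, 0, -180], "twist": [0, 0, 0], "jaw": -0.7}
    - {"delta_pos": [0, 0, -190], "twist": [0, 0, 0], "jaw": -0.7}

```text
time_s: 8.3
ee_pos: [477.3, 272.5, 211.8]
tcp_rot: [[0.619, 0.785, 0.002], [0.785, -0.619, 0.001], [0.003, 0.001, -1.0]]
contact_force: [0.0, 1.2, -2.2]
opening: 26.4
```

```bash
python3 snap.py 4 wrist; python3 - <<'E'
from cell import *
from goal import *
from h import *
s=sense();print(rel(s,c+n*140,Rf),(c+n*140).round(1))
w=W("4");T=np.array(s['tcp_rot']);o=np.array(s['ee_pos']);Y=((w.X-o)@T)
m=w.mask((105,80,20),(130,255,255));q=Y[m];q=q[(abs(q[:,:2])<30).all(1)&(abs(q[:,2])<60)];print("hub in tool",len(q),np.percentile(q,[2,50,98],axis=0).round(1))
q=Y.reshape(-1,3);f=q[(np.hypot(q[:,0],q[:,1])<45)&(q[:,2]>-2)&(q[:,2]<25)&(q[:,0]>14)];print("flange",len(f),np.percentile(f,[2,50,98],axis=0).round(1)); 
if len(f)>20:
    g=f[abs(f[:,2]-np.median(f[:,2]))<3];m0=g.mean(0);print("normal",np.linalg.svd(g-m0)[2][2].round(3),m0.round(1))
E
```

```text
8.3 [477.3 272.5 211.8] [[0.619, 0.785, 0.002], [0.785, -0.619, 0.001], [0.003, 0.001, -1.0]] 26.4 [ 0.   1.2 -2.2] q [-0.02  0.5  -0.83  1.73  0.41  1.1  -1.65]
(array([-260.3,  186.4,   -4.7]), array([-19.35,  21.36,   4.83])) [462.7 -47.1 216.4]
hub in tool 5690 [[-11.8 -13.5 -27.3]
 [  5.5  -0.6 -25.7]
 [ 13.6  12.4   1.3]]
flange 7717 [[ 14.4 -30.2   0.6]
 [ 25.2  -0.6   1.9]
 [ 37.   29.1  19.3]]
normal [ 0.007  0.002 -1.   ] [24.3 -0.6  1.8]
```

View pics/wrist4.png

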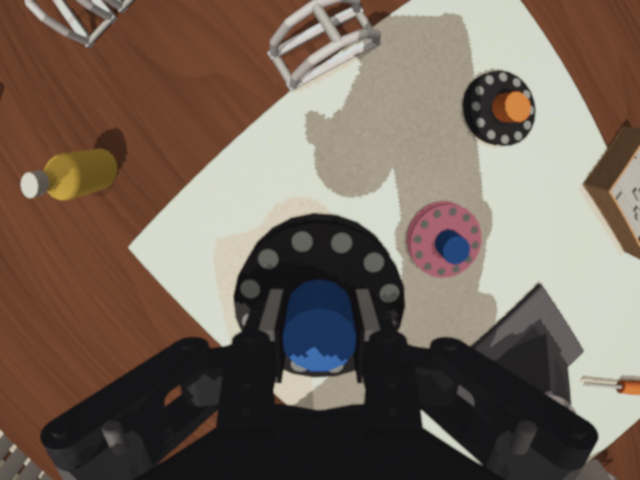

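The spool hangs square in the grip, hub at about (320,330), with its flange 1.8 mm ahead of the TCP. Now to the tilted pre-insertion pose.

arm_command:
  steps:
    - {"delta_pos": [-25, 18, -5], "twist": [0, 0, 0], "jaw": -0.7}
    - {"delta_pos": [-58, 41, -10], "twist": [-3, 3, 1], "jaw": -0.7}
    - {"delta_pos": [-92, 65, -15], "twist": [-6, 6, 1.5], "jaw": -0.7}
    - {"delta_pos": [-126, 90, -15], "twist": [-9, 10, 2], "jaw": -0.7}
    - {"delta_pos": [-160, 114, -15], "twist": [-12, 13, 3], "jaw": -0.7}
    - {"delta_pos": [-194, 138, -12], "twist": [-15, 16, 4], "jaw": -0.7}
    - {"delta_pos": [-228, 163, -8], "twist": [-17.5, 19, 4.4], "jaw": -0.7}
    - {"delta_pos": [-260, 186, -5], "twist": [-19.4, 21.4, 4.8], "jaw": -0.7}

```text
time_s: 9.15
ee_pos: [460.4, -37.2, 213.6]
tcp_rot: [[0.594, 0.657, 0.464], [0.72, -0.692, 0.059], [0.359, 0.299, -0.884]]
contact_force: [0.8, 1.1, -2.5]
opening: 26.6
```

arm_command:
  steps:
    - {"delta_pos": [0, 0, 0], "twist": [0, 0, 0], "jaw": -0.7}
    - {"delta_pos": [0, 0, 0], "twist": [0, 0, 0], "jaw": -0.7}
    - {"delta_pos": [0, 0, 0], "twist": [0, 0, 0], "jaw": -0.7}
    - {"delta_pos": [0, 0, 0], "twist": [0, 0, 0], "jaw": -0.7}
    - {"delta_pos": [0, 0, 0], "twist": [0, 0, 0], "jaw": -0.7}
    - {"delta_pos": [0, 0, 0], "twist": [0, 0, 0], "jaw": -0.7}
    - {"delta_pos": [0, 0, 0], "twist": [0, 0, 0], "jaw": -0.7}
    - {"delta_pos": [0, 0, 0], "twist": [0, 0, 0], "jaw": -0.7}

```text
time_s: 9.95
ee_pos: [462.8, -34.3, 214.9]
tcp_rot: [[0.592, 0.659, 0.463], [0.721, -0.691, 0.062], [0.361, 0.297, -0.884]]
contact_force: [-0.1, -0.7, -2.4]
opening: 26.7
```

```bash
python3 snap.py 5 wrist; cat > rim.py <<'E'
import sys
from cell import *
from goal import *
from h import *
s=sense();tag=sys.argv[1]
off=Rf@np.array([-.4,-.6,0])
for h in(62,22): print(h,rel(s,c+n*h-off,Rf))
w=W(tag);T=np.array(s['tcp_rot']);o=np.array(s['ee_pos'])
q=w.X[w.d>0];r=q-c;h=r@n;rr=np.linalg.norm(r-np.outer(h,n),axis=1)
k=(h>34)&(h<44)&(rr>30)&(rr<60);P=r[k];print("rim pts",k.sum());a,b=P@Rf[:,0],P@Rf[:,1]
th=np.degrees(np.arctan2(b,a))
for t0 in range(-180,180,30):
    m=(th>=t0)&(th<t0+30)
    if m.sum()>15: print(t0,m.sum(),"r in/out",np.percentile(np.hypot(a,b)[m],[3,97]).round(1),"h",np.percentile(h[k][m],[50,95]).round(1))
Y=(w.X-o)@T;f=Y.reshape(-1,3);f=f[(np.hypot(f[:,0],f[:,1])<45)&(abs(f[:,2]-1.5)<6)&(f[:,0]>14)];print("flange",len(f),np.percentile(f,[1,50,99],axis=0).round(1));g=f[abs(f[:,2]-np.median(f[:,2]))<3];print(np.linalg.svd(g-g.mean(0))[2][2].round(3))
E
python3 rim.py 5
```

```text
9.95 [462.8 -34.3 214.9] [[0.592, 0.659, 0.463], [0.721, -0.691, 0.062], [0.361, 0.297, -0.884]] 26.7 [-0.1 -0.7 -2.4] q [ 0.97  0.13 -0.97  2.33  0.12  0.26 -0.82]
62 (array([-7.2, 10.9, 75.8]), array([-0.85,  0.74,  0.24]))
22 (array([ -6.7,  11.5, 115.8]), array([-0.85,  0.74,  0.24]))
rim pts 2633
-90 146 r in/out [45.1 52.5] h [38. 39.]
-60 652 r in/out [40.8 52.4] h [37.9 39. ]
-30 146 r in/out [40.5 52.8] h [37.6 38.8]
0 179 r in/out [41.2 52.6] h [41.2 42.3]
30 607 r in/out [41.3 52.7] h [39.  41.1]
60 586 r in/out [40.9 52.7] h [36.2 38.1]
90 317 r in/out [40.6 52.6] h [37.6 38.7]
flange 6798 [[ 14.2 -32.3  -0.2]
 [ 23.9  -1.    1.3]
 [ 37.1  30.2   4.5]]
[ 0.008  0.003 -1.   ]
```

View pics/wrist5.png

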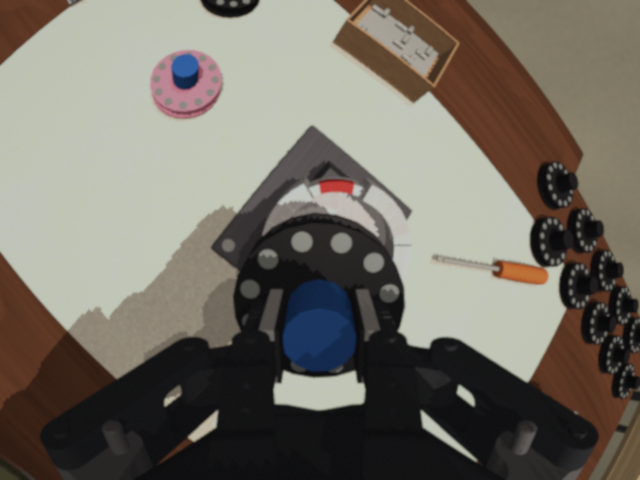

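Wrist view 5: the spool is over the housing mouth, with the far red gap at (337,186). The re-measured rim radii (40.8 and 52.6) fit, so the centre is good. The arm stopped about 13 mm short sideways, so I'll correct that while approaching.

arm_command:
  steps:
    - {"delta_pos": [-2, 3, 5], "twist": [0, 0, 0], "jaw": -0.7}
    - {"delta_pos": [-4, 6, 12], "twist": [-0.4, 0.4, 0.1], "jaw": -0.7}
    - {"delta_pos": [-6, 9, 22], "twist": [-0.8, 0.7, 0.2], "jaw": -0.7}
    - {"delta_pos": [-7.3, 11, 32], "twist": [-0.85, 0.75, 0.2], "jaw": -0.7}
    - {"delta_pos": [-7.3, 11, 42], "twist": [-0.85, 0.75, 0.2], "jaw": -0.7}
    - {"delta_pos": [-7.3, 11, 52], "twist": [-0.85, 0.75, 0.2], "jaw": -0.7}
    - {"delta_pos": [-7.3, 11, 60], "twist": [-0.85, 0.75, 0.2], "jaw": -0.7}
    - {"delta_pos": [-7.3, 11, 64], "twist": [-0.85, 0.75, 0.2], "jaw": -0.7}

```text
time_s: 10.8
ee_pos: [495.7, -43.6, 158.3]
tcp_rot: [[0.589, 0.65, 0.481], [0.716, -0.695, 0.062], [0.374, 0.308, -0.875]]
contact_force: [-0.6, 0.2, -2.0]
opening: 26.3
```

```bash
python3 snap.py 6 wrist; python3 rim.py 6
```

```text
10.8 [495.7 -43.6 158.3] [[0.589, 0.65, 0.481], [0.716, -0.695, 0.062], [0.374, 0.308, -0.875]] 26.3 [-0.6  0.2 -2. ] q [ 0.8   0.32 -0.87  2.37  1.31  0.18 -1.99]
62 (array([ 0.1, -0.3, 10.7]), array([-0.06, -0.03, -0.05]))
22 (array([ 0.1, -0.3, 50.7]), array([-0.06, -0.03, -0.05]))
rim pts 5526
-120 292 r in/out [44.5 52.2] h [36.9 38.7]
-90 1004 r in/out [40.3 52.2] h [38.  39.1]
-60 1181 r in/out [40.5 52.4] h [38. 39.]
-30 268 r in/out [40.9 52.3] h [37.7 38.7]
0 322 r in/out [41.5 52.7] h [41.1 42.3]
30 1113 r in/out [41.4 52.7] h [39.1 41.1]
60 974 r in/out [41.4 52.7] h [36.1 38.1]
90 372 r in/out [44.8 52.6] h [37.7 38.7]
flange 6737 [[ 14.2 -32.1  -0.6]
 [ 23.8  -1.2   0.9]
 [ 37.   30.4   4. ]]
[ 0.009  0.002 -1.   ]
```

arm_command:
  steps:
    - {"delta_pos": [0.6, 0.3, 5], "twist": [0, 0, 0], "jaw": -0.7}
    - {"delta_pos": [0.6, 0.3, 10], "twist": [0, 0, 0], "jaw": -0.7}
    - {"delta_pos": [0.6, 0.3, 14], "twist": [0, 0, 0], "jaw": -0.7}
    - {"delta_pos": [0.6, 0.3, 18], "twist": [0, 0, 0], "jaw": -0.7}
    - {"delta_pos": [0.6, 0.3, 22], "twist": [0, 0, 0], "jaw": -0.7}
    - {"delta_pos": [0.6, 0.3, 26], "twist": [0, 0, 0], "jaw": -0.7}
    - {"delta_pos": [0.6, 0.3, 28], "twist": [0, 0, 0], "jaw": -0.7}
    - {"delta_pos": [0.6, 0.3, 28], "twist": [0, 0, 0], "jaw": -0.7}

```text
time_s: 11.65
ee_pos: [509.4, -41.8, 134.6]
tcp_rot: [[0.589, 0.65, 0.481], [0.717, -0.695, 0.061], [0.374, 0.308, -0.875]]
contact_force: [0.4, 1.0, -1.3]
opening: 26.8
```

```bash
cat > st.py <<'E'
from cell import *
from goal import *
s=sense();o=np.array(s['ee_pos']);T=np.array(s['tcp_rot']);r=o-c
print(s['time_s'],"housing xyz",(r@Rf[:,0]).round(1),(r@Rf[:,1]).round(1),"h",(r@n).round(1),"rotErr",rel(s,o,Rf)[1],"F tool",(T.T@np.array(s['contact_force'])).round(1),"M tool",(T.T@np.array(s['torque'])).round(2),"open",round(s['opening'],1),"q",np.round(s['joint_positions'],2))
E
python3 st.py
```

```text
11.65 housing xyz 0.8 1.4 h 45.7 rotErr [-0.02 -0.   -0.02] F tool [ 0.5 -0.9  1.3] M tool [ 0.47 -0.57  0.01] open 26.8 q [ 0.74  0.39 -0.84  2.38  1.68  0.22 -2.36]
```

arm_command:
  steps:
    - {"delta_pos": [0, 0, 5], "twist": [0, 0, 0], "jaw": -0.7}
    - {"delta_pos": [0, 0, 10], "twist": [0, 0, 0], "jaw": -0.7}
    - {"delta_pos": [0, 0, 14], "twist": [0, 0, 0], "jaw": -0.7}
    - {"delta_pos": [0, 0, 17], "twist": [0, 0, 0], "jaw": -0.7}
    - {"delta_pos": [0, 0, 20], "twist": [0, 0, 0], "jaw": -0.7}
    - {"delta_pos": [0, 0, 22], "twist": [0, 0, 0], "jaw": -0.7}
    - {"delta_pos": [0, 0, 24], "twist": [0, 0, 0], "jaw": -0.7}
    - {"delta_pos": [0, 0, 24], "twist": [0, 0, 0], "jaw": -0.7}

```text
time_s: 12.45
ee_pos: [520.9, -40.2, 113.5]
tcp_rot: [[0.589, 0.65, 0.481], [0.717, -0.695, 0.061], [0.374, 0.309, -0.875]]
contact_force: [0.5, -0.0, -2.6]
opening: 26.3
```

```bash
python3 st.py
```

```text
12.45 housing xyz 0.8 1.3 h 21.6 rotErr [-0.02  0.    0.  ] F tool [-0.7 -0.4  2.5] M tool [ 0.43 -0.61 -0.  ] open 26.3 q [ 0.75  0.48 -0.9   2.38  1.83  0.32 -2.51]
```

arm_command:
  steps:
    - {"delta_pos": [0, 0, 0.5], "twist": [0, 0, 0], "jaw": -0.7}
    - {"delta_pos": [0, 0, 1], "twist": [0, 0, 0], "jaw": -0.7}
    - {"delta_pos": [0, 0, 1.5], "twist": [0, 0, 0], "jaw": -0.7}
    - {"delta_pos": [0, 0, 2], "twist": [0, 0, 0], "jaw": -0.7}
    - {"delta_pos": [0, 0, 2], "twist": [0, 0, 0], "jaw": -0.7}
    - {"delta_pos": [0, 0, 2], "twist": [0, 0, 0], "jaw": -0.7}
    - {"delta_pos": [0, 0, 2], "twist": [0, 0, 0], "jaw": -0.7}
    - {"delta_pos": [0, 0, 2], "twist": [0, 0, 0], "jaw": -0.7}

```text
time_s: 13.25
ee_pos: [521.4, -40.2, 113.1]
tcp_rot: [[0.588, 0.65, 0.482], [0.718, -0.694, 0.059], [0.373, 0.311, -0.874]]
contact_force: [-16.0, -3.4, 24.4]
opening: 26.7
```

```bash
python3 st.py
```

```text
13.25 housing xyz 1.0 1.4 h 21.0 rotErr [0.13 0.   0.1 ] F tool [ -2.7  -0.5 -29.2] M tool [ 0.67 -0.87  0.06] open 26.7 q [ 0.75  0.48 -0.91  2.38  1.83  0.33 -2.52]
```

Seated: contact of 29 N at TCP height 21.0 mm, against about 21 expected. Release narrowly and retract along the axis.

arm_command:
  steps:
    - {"delta_pos": [0, 0, -1.5], "twist": [0, 0, 0], "jaw": -0.7}
    - {"delta_pos": [0, 0, -1.5], "twist": [0, 0, 0], "jaw": -0.2}
    - {"delta_pos": [0, 0, -1.5], "twist": [0, 0, 0], "jaw": -0.1}
    - {"delta_pos": [0, 0, -1.5], "twist": [0, 0, 0], "jaw": -0.1}
    - {"delta_pos": [0, 0, -1.5], "twist": [0, 0, 0], "jaw": -0.1}
    - {"delta_pos": [0, 0, -10], "twist": [0, 0, 0], "jaw": -0.1}
    - {"delta_pos": [0, 0, -22], "twist": [0, 0, 0], "jaw": -0.1}
    - {"delta_pos": [0, 0, -36], "twist": [0, 0, 0], "jaw": -0.1}

```text
time_s: 14.05
ee_pos: [504.4, -42.1, 143.5]
tcp_rot: [[0.588, 0.65, 0.481], [0.717, -0.694, 0.062], [0.374, 0.308, -0.875]]
contact_force: [-1.0, 0.4, 0.3]
opening: 38.6
```

arm_command:
  steps:
    - {"delta_pos": [0, 0, -15], "twist": [0, 0, 0], "jaw": -0.1}
    - {"delta_pos": [0, 0, -30], "twist": [0, 0, 0], "jaw": -0.1}
    - {"delta_pos": [0, 0, -45], "twist": [0, 0, 0], "jaw": -0.1}
    - {"delta_pos": [0, 0, -60], "twist": [0, 0, 0], "jaw": -0.1}
    - {"delta_pos": [0, 0, -75], "twist": [0, 0, 0], "jaw": -0.1}
    - {"delta_pos": [0, 0, -85], "twist": [0, 0, 0], "jaw": -0.1}
    - {"delta_pos": [0, 0, -85], "twist": [0, 0, 0], "jaw": -0.1}
    - {"delta_pos": [0, 0, -85], "twist": [0, 0, 0], "jaw": -0.1}

```text
time_s: 14.85
ee_pos: [463.7, -48.3, 217.7]
tcp_rot: [[0.59, 0.648, 0.481], [0.716, -0.696, 0.059], [0.373, 0.31, -0.875]]
contact_force: [0.1, 0.1, -0.4]
opening: 38.5
```

```bash
python3 snap.py 7 wrist side; cat > spool.py <<'E'
import sys
from goal import *
from h import *
w=W(sys.argv[1]);r=w.X[w.d>0]-c;h=r@n;a,b=r@Rf[:,0],r@Rf[:,1];rr=np.hypot(a,b)
print("h hist",np.histogram(h[rr<37],bins=range(-4,60,4)))
k=(rr<37)&(h>15)&(h<25)&(rr>17);P=np.c_[a,b,h][k]
for _ in range(4):
    m=P.mean(0);u=np.linalg.svd(P-m,full_matrices=False)[2][2];e=(P-m)@u;P=P[abs(e)<max(1,2.5*np.std(e))]
u*=np.sign(u[2]);print("flange",len(P),"n",u.round(3),"tilt",np.degrees(np.arccos(u[2])).round(1),"h at centre",(m[2]-(u[0]*(-m[0])+u[1]*(-m[1]))/u[2]).round(1))
k=(rr<25)&(h>42)&(h<56);print("hubtop",k.sum(),np.median(h[k]).round(1),np.median(a[k]).round(1),np.median(b[k]).round(1))
E
python3 spool.py 7;python3 - <<'E'
from cell import *
from goal import *
s=sense();print((-(np.array([459.1,-241.7,150])-0*np.array(s['ee_pos']))).round(1))
a=np.radians(54.);R=np.c_[[np.cos(a),np.sin(a),0],[np.sin(a),-np.cos(a),0],[0,0,-1]]
print(rel(s,np.array([459.1,-241.7,170]),R))
E
```

```text
14.85 [463.7 -48.3 217.7] [[0.59, 0.648, 0.481], [0.716, -0.696, 0.059], [0.373, 0.31, -0.875]] 38.5 [ 0.1  0.1 -0.4] q [ 1.33  0.25 -1.41  2.33  0.67  0.32 -1.36]
h hist (array([   0,   46,   21,    0,    1, 3108, 2893,   43,   39,   50,   48,
         55,  785,  523,    0]), array([-4,  0,  4,  8, 12, 16, 20, 24, 28, 32, 36, 40, 44, 48, 52, 56]))
flange 5523 n [0.005 0.004 1.   ] tilt 0.4 h at centre 20.0
hubtop 1340 47.8 1.0 -0.3
[-459.1  241.7 -150. ]
(array([-159.5,  117.1,   27.5]), array([ 19.85, -21.13,  -7.05]))
```

View pics/wrist7.png

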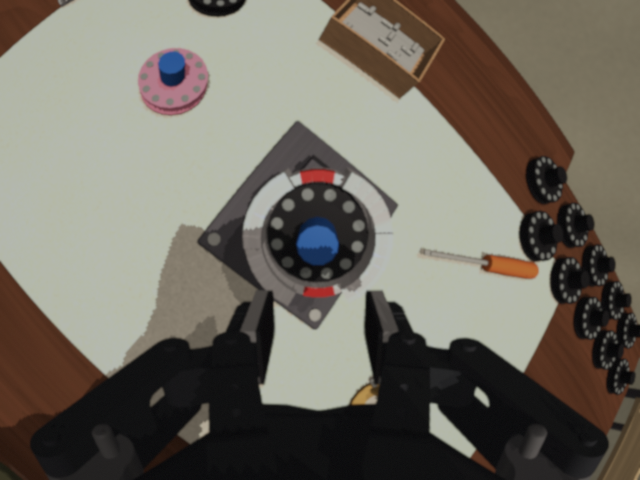

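Wrist view 7: the spool sits in the cup with its hub at (318,243), and the red gaps at (318,177) and (318,293) lie exactly along tool x. The flange is 20.0 mm above the floor, tilt 0.4°, so the spool is fully seated. Next the ring.

arm_command:
  steps:
    - {"delta_pos": [-15, 11, -10], "twist": [0, 0, 0], "jaw": -0.1}
    - {"delta_pos": [-35, 26, -15], "twist": [3, -3, -1], "jaw": -0.1}
    - {"delta_pos": [-58, 42, -10], "twist": [6, -6, -2], "jaw": -0.1}
    - {"delta_pos": [-82, 60, -5], "twist": [9, -9.5, -3], "jaw": -0.1}
    - {"delta_pos": [-106, 78, 5], "twist": [12, -13, -4], "jaw": -0.1}
    - {"delta_pos": [-130, 95, 15], "twist": [15, -16, -5], "jaw": -0.1}
    - {"delta_pos": [-148, 109, 23], "twist": [18, -19, -6], "jaw": -0.1}
    - {"delta_pos": [-159.5, 117, 27.5], "twist": [19.9, -21.1, -7], "jaw": -0.1}

```text
time_s: 15.75
ee_pos: [459.7, -243.4, 168.2]
tcp_rot: [[0.589, 0.808, -0.005], [0.808, -0.589, 0.0], [-0.003, -0.004, -1.0]]
contact_force: [0.5, 0.4, -0.1]
opening: 38.4
```

```bash
python3 snap.py 8 wrist; cat > ring.py <<'E'
import sys
from h import *
from cell import *
from goal import rel
w=W(sys.argv[1]);s=sense();X=w.X
m=w.mask((12,90,40),(32,255,255));P=X[m];P=P[np.hypot(P[:,0]-459,P[:,1]+242)<60]
t=P[(P[:,2]>55)&(P[:,2]<70)];r=cv2.minAreaRect(t[:,:2].astype(np.float32));print("bar",len(t),t[:,2].max().round(1),r)
d=P[(P[:,2]<12)&(P[:,2]>3)];ce=cv2.minEnclosingCircle(d[:,:2].astype(np.float32));print("disc",ce)
bx=cv2.boxPoints(r);e=[bx[1]-bx[0],bx[2]-bx[1]];v=max(e,key=np.linalg.norm);a=np.arctan2(v[1],v[0])%np.pi;print("ang",np.degrees(a))
R=np.c_[[np.cos(a),np.sin(a),0],[np.sin(a),-np.cos(a),0],[0,0,-1]]
for z in(100,36):print(z,rel(s,np.array([r[0][0],r[0][1],z]),R))
E
python3 ring.py 8
```

```text
15.75 [ 459.7 -243.4  168.2] [[0.589, 0.808, -0.005], [0.808, -0.589, 0.0], [-0.003, -0.004, -1.0]] 38.4 [ 0.5  0.4 -0.1] q [ 1.11  0.58 -1.05  1.85  0.58  1.06 -0.81]
bar 1682 63.1 ((458.1771545410156, -242.56016540527344), (67.21280670166016, 12.999349594116211), 54.27402114868164)
disc ((458.0700988769531, -242.7130584716797), 37.8663330078125)
ang 54.273987
100 (array([ 0.5, -2.4, 67.6]), array([-0.28,  0.2 , -0.32]))
36 (array([  0.7,  -2.1, 131.6]), array([-0.28,  0.2 , -0.32]))
```

arm_command:
  steps:
    - {"delta_pos": [0.5, -1, 15], "twist": [-0.3, 0.2, 0], "jaw": -0.1}
    - {"delta_pos": [0.5, -2, 35], "twist": [-0.3, 0.2, 0], "jaw": -0.1}
    - {"delta_pos": [0.5, -2, 55], "twist": [-0.3, 0.2, 0], "jaw": -0.1}
    - {"delta_pos": [0.5, -2, 75], "twist": [-0.3, 0.2, 0], "jaw": -0.1}
    - {"delta_pos": [0.5, -2, 93], "twist": [-0.3, 0.2, 0], "jaw": -0.1}
    - {"delta_pos": [0.5, -2, 105], "twist": [-0.3, 0.2, 0], "jaw": -0.1}
    - {"delta_pos": [0.5, -2, 112], "twist": [-0.3, 0.2, 0], "jaw": -0.1}
    - {"delta_pos": [0.5, -2, 118], "twist": [-0.3, 0.2, 0], "jaw": -0.1}

```text
time_s: 16.6
ee_pos: [458.0, -239.4, 51.9]
tcp_rot: [[0.588, 0.809, 0.007], [0.809, -0.588, 0.001], [0.005, 0.005, -1.0]]
contact_force: [-0.0, 0.5, 0.3]
opening: 38.6
```

arm_command:
  force: 70
  steps:
    - {"delta_pos": [0, 0, 5], "twist": [0, 0, 0], "jaw": -0.1}
    - {"delta_pos": [0, 0, 10], "twist": [0, 0, 0], "jaw": -0.1}
    - {"delta_pos": [0, 0, 13], "twist": [0, 0, 0], "jaw": -0.1}
    - {"delta_pos": [0, 0, 13], "twist": [0, 0, 0], "jaw": -0.5}
    - {"delta_pos": [0, 0, 13], "twist": [0, 0, 0], "jaw": -1}
    - {"delta_pos": [0, 0, 13], "twist": [0, 0, 0], "jaw": -1}
    - {"delta_pos": [0, 0, 13], "twist": [0, 0, 0], "jaw": -1}
    - {"delta_pos": [0, 0, 13], "twist": [0, 0, 0], "jaw": -1}

```text
time_s: 17.4
ee_pos: [458.0, -239.8, 39.5]
tcp_rot: [[0.588, 0.809, 0.007], [0.809, -0.588, 0.001], [0.005, 0.005, -1.0]]
contact_force: [-0.3, -0.5, 1.7]
opening: 12.5
```

```bash
python3 st.py
```

```text
17.4 housing xyz -206.9 76.2 h -0.7 rotErr [-19.57  20.87   7.03] F tool [-0.6  0.1 -1.7] M tool [-0.09 -0.01  0.04] open 12.5 q [ 1.    0.73 -0.89  2.01  0.81  0.79 -1.01]
```

The ring is held: opening 12.5 mm on a 14 mm bar, and readings run about 1.5 mm low, as with the hub. I'll lift it and turn the wrist half a turn back, so joint 7 has room for the clockwise screw-in.

arm_command:
  steps:
    - {"delta_pos": [0, 0, -15], "twist": [0, 0, 0], "jaw": -1}
    - {"delta_pos": [0, 0, -35], "twist": [0, 0, 0], "jaw": -1}
    - {"delta_pos": [0, 0, -60], "twist": [0, 0, 0], "jaw": -1}
    - {"delta_pos": [0, 0, -90], "twist": [0, 0, 0], "jaw": -1}
    - {"delta_pos": [0, 0, -120], "twist": [0, 0, 0], "jaw": -1}
    - {"delta_pos": [0, 0, -150], "twist": [0, 0, 0], "jaw": -1}
    - {"delta_pos": [0, 0, -175], "twist": [0, 0, 0], "jaw": -1}
    - {"delta_pos": [0, 0, -190], "twist": [0, 0, 0], "jaw": -1}

```text
time_s: 18.2
ee_pos: [456.9, -239.7, 231.2]
tcp_rot: [[0.588, 0.809, 0.008], [0.809, -0.588, 0.0], [0.005, 0.006, -1.0]]
contact_force: [0.1, -0.2, -0.9]
opening: 12.3
```

arm_command:
  steps:
    - {"delta_pos": [0, 0, 0], "twist": [0, 0, -4], "jaw": -1}
    - {"delta_pos": [0, 0, 0], "twist": [0, 0, -12], "jaw": -1}
    - {"delta_pos": [0, 0, 0], "twist": [0, 0, -20], "jaw": -1}
    - {"delta_pos": [0, 0, 0], "twist": [0, 0, -28], "jaw": -1}
    - {"delta_pos": [0, 0, 0], "twist": [0, 0, -36], "jaw": -1}
    - {"delta_pos": [0, 0, 0], "twist": [0, 0, -44], "jaw": -1}
    - {"delta_pos": [0, 0, 0], "twist": [0, 0, -52], "jaw": -1}
    - {"delta_pos": [0, 0, 0], "twist": [0, 0, -60], "jaw": -1}

```text
time_s: 19.0
ee_pos: [456.1, -240.0, 229.0]
tcp_rot: [[-0.412, 0.911, 0.005], [0.911, 0.412, 0.001], [-0.001, 0.006, -1.0]]
contact_force: [0.3, 0.0, -0.7]
opening: 12.5
```

arm_command:
  steps:
    - {"delta_pos": [0, 0, 0], "twist": [0, 0, -8], "jaw": -1}
    - {"delta_pos": [0, 0, 0], "twist": [0, 0, -16], "jaw": -1}
    - {"delta_pos": [0, 0, 0], "twist": [0, 0, -24], "jaw": -1}
    - {"delta_pos": [0, 0, 0], "twist": [0, 0, -32], "jaw": -1}
    - {"delta_pos": [0, 0, 0], "twist": [0, 0, -40], "jaw": -1}
    - {"delta_pos": [0, 0, 0], "twist": [0, 0, -48], "jaw": -1}
    - {"delta_pos": [0, 0, 0], "twist": [0, 0, -56], "jaw": -1}
    - {"delta_pos": [0, 0, 0], "twist": [0, 0, -60], "jaw": -1}

```text
time_s: 19.8
ee_pos: [456.2, -239.9, 229.1]
tcp_rot: [[-0.995, 0.1, 0.005], [0.1, 0.995, 0.001], [-0.005, 0.002, -1.0]]
contact_force: [0.3, -0.2, -0.8]
opening: 12.6
```

arm_command:
  steps:
    - {"delta_pos": [0, 0, 0], "twist": [0, 0, -8], "jaw": -1}
    - {"delta_pos": [0, 0, 0], "twist": [0, 0, -16], "jaw": -1}
    - {"delta_pos": [0, 0, 0], "twist": [0, 0, -24], "jaw": -1}
    - {"delta_pos": [0, 0, 0], "twist": [0, 0, -32], "jaw": -1}
    - {"delta_pos": [0, 0, 0], "twist": [0, 0, -40], "jaw": -1}
    - {"delta_pos": [0, 0, 0], "twist": [0, 0, -48], "jaw": -1}
    - {"delta_pos": [0, 0, 0], "twist": [0, 0, -56], "jaw": -1}
    - {"delta_pos": [0, 0, 0], "twist": [0, 0, -62], "jaw": -1}

```text
time_s: 20.6
ee_pos: [456.2, -239.9, 229.1]
tcp_rot: [[-0.555, -0.832, 0.005], [-0.832, 0.555, 0.001], [-0.004, -0.004, -1.0]]
contact_force: [0.0, 0.2, -1.7]
opening: 12.4
```

```bash
python3 snap.py 9 wrist; cat > held.py <<'E'
import sys
from cell import *
from goal import *
from h import *
w=W(sys.argv[1]);s=sense();T=np.array(s['tcp_rot']);o=np.array(s['ee_pos']);Y=(w.X-o)@T
q=Y[w.mask((12,90,20),(35,255,255))];q=q[(np.hypot(q[:,0],q[:,1])<55)&(abs(q[:,2])<70)]
print(len(q),np.histogram(q[:,2],bins=range(-40,60,8)))
d=q[(q[:,2]>24)&(q[:,2]<36)]
for _ in range(4):
    m=d.mean(0);u=np.linalg.svd(d-m,full_matrices=False)[2][2];e=(d-m)@u;d=d[abs(e)<max(.8,2.5*e.std())]
print("disc top",len(d),m.round(1),"n",(u*np.sign(u[2])).round(3),"z at axis",(m[2]+(u[0]*m[0]+u[1]*m[1])/u[2]).round(1))
from scipy.optimize import least_squares
rr=lambda p:np.hypot(d[:,0]-p[0],d[:,1]-p[1])
print("enclosing",cv2.minEnclosingCircle(d[:,:2].astype(np.float32)))
b=q[(q[:,2]<0)];r=cv2.minAreaRect(b[:,:2].astype(np.float32));print("bar",len(b),r,b[:,2].min().round(1))
Rg=Rf@np.diag([-1,-1,1])
print(rel(s,c+n*160,Rg))
E
python3 held.py 9
```

```text
20.6 [ 456.2 -239.9  229.1] [[-0.555, -0.832, 0.005], [-0.832, 0.555, 0.001], [-0.004, -0.004, -1.0]] 12.4 [ 0.   0.2 -1.7] q [ 1.26  0.66 -1.42  1.78  0.68  1.3   2.24]
12336 (array([  70,  104, 5379,  285,  199,  185,  136,  147, 1463, 4366,    2,
          0]), array([-40, -32, -24, -16,  -8,   0,   8,  16,  24,  32,  40,  48,  56]))
disc top 5465 [ 8.7  0.3 32.4] n [-0.006  0.005  1.   ] z at axis 32.4
enclosing ((-3.8233144283294678, 0.42782607674598694), 37.925785064697266)
bar 6037 ((-2.8488121032714844, 3.2674903869628906), (37.86603546142578, 68.10417938232422), 72.74369049072266) -39.1
(array([-158.2,  108. ,   -4.6]), array([ 20.12, -20.47,   9.59]))
```

View pics/wrist9.png

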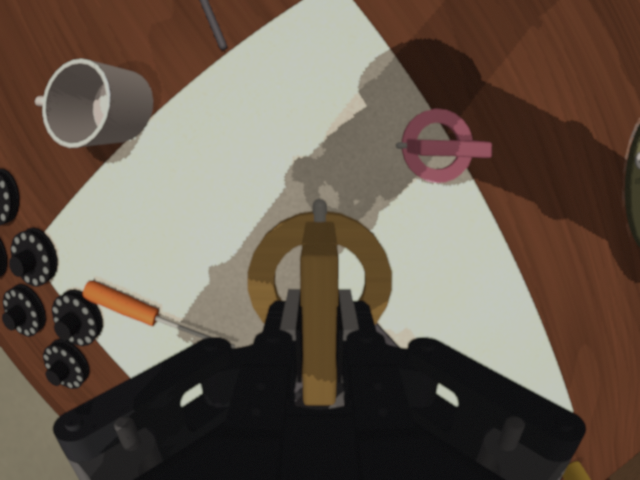

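Wrist view 9: the ring is held square by its bar (319,310), with the front pin at (320,207). The disc is centred about 3 mm back along tool x. Now to the tilted pose over the housing.

arm_command:
  steps:
    - {"delta_pos": [-15, 10, -5], "twist": [0, 0, 0], "jaw": -1}
    - {"delta_pos": [-35, 24, -12], "twist": [3, -3, 1.5], "jaw": -1}
    - {"delta_pos": [-58, 40, -15], "twist": [6, -6, 3], "jaw": -1}
    - {"delta_pos": [-82, 56, -15], "twist": [9, -9, 4.5], "jaw": -1}
    - {"delta_pos": [-106, 72, -15], "twist": [12, -12, 6], "jaw": -1}
    - {"delta_pos": [-128, 88, -12], "twist": [15, -15, 7.5], "jaw": -1}
    - {"delta_pos": [-145, 100, -8], "twist": [18, -18, 9], "jaw": -1}
    - {"delta_pos": [-156, 108, -5], "twist": [20.1, -20.5, 9.6], "jaw": -1}

```text
time_s: 21.45
ee_pos: [453.1, -47.8, 233.9]
tcp_rot: [[-0.597, -0.64, 0.483], [-0.709, 0.703, 0.055], [-0.375, -0.31, -0.874]]
contact_force: [0.2, 0.9, -0.1]
opening: 12.4
```

arm_command:
  steps:
    - {"delta_pos": [0, 0, 0], "twist": [0, 0, 0], "jaw": -1}
    - {"delta_pos": [0, 0, 0], "twist": [0, 0, 0], "jaw": -1}
    - {"delta_pos": [0, 0, 5], "twist": [0, 0, 0], "jaw": -1}
    - {"delta_pos": [0, 0, 10], "twist": [0, 0, 0], "jaw": -1}
    - {"delta_pos": [0, 0, 15], "twist": [0, 0, 0], "jaw": -1}
    - {"delta_pos": [0, 0, 20], "twist": [0, 0, 0], "jaw": -1}
    - {"delta_pos": [0, 0, 20], "twist": [0, 0, 0], "jaw": -1}
    - {"delta_pos": [0, 0, 20], "twist": [0, 0, 0], "jaw": -1}

```text
time_s: 22.25
ee_pos: [464.7, -48.8, 217.3]
tcp_rot: [[-0.596, -0.642, 0.482], [-0.71, 0.702, 0.058], [-0.375, -0.308, -0.874]]
contact_force: [0.1, 0.2, -0.3]
opening: 12.3
```

```bash
python3 snap.py 10 wrist side scene; cat > held2.py <<'E'
import sys
from cell import *
from goal import *
from h import *
from scipy.optimize import least_squares
w=W(sys.argv[1]);s=sense();T=np.array(s['tcp_rot']);o=np.array(s['ee_pos']);Y=(w.X-o)@T
q=Y[w.mask((12,90,20),(35,255,255))];q=q[(np.hypot(q[:,0],q[:,1])<55)]
d=q[(q[:,2]>30.5)&(q[:,2]<34.5)]
# outer arc: per-angle max radius, then circle fit
cx=np.array([-3.,.4])
for _ in range(3):
    th=np.degrees(np.arctan2(d[:,1]-cx[1],d[:,0]-cx[0]));r=np.hypot(*(d[:,:2]-cx).T)
    arc=np.array([d[(th>=t)&(th<t+6)][r[(th>=t)&(th<t+6)].argsort()[-3],:2] for t in range(-90,90,6) if ((th>=t)&(th<t+6)).sum()>8 and not -14<t<10])
    f=least_squares(lambda p:np.hypot(arc[:,0]-p[0],arc[:,1]-p[1])-37.7,cx,loss="soft_l1");cx=f.x
print("disc centre tool",cx.round(2),"rms",f.fun.std().round(2),"n arc",len(arc))
b=q[(q[:,2]<-15)&(q[:,2]>-26)&(abs(q[:,1])<12)];print("bar x",np.percentile(b[:,0],[1,99]).round(1),"y",np.percentile(b[:,1],[2,98]).round(1),"dir deg",np.degrees(np.arctan(np.polyfit(b[:,0],b[:,1],1)[0])).round(2))
Rg=Rf@np.diag([-1,-1,1]);off=Rg@np.array([cx[0],cx[1],0])
for h in(80,62): print(h,rel(s,c+n*h-off,Rg))
r=w.X[w.d>0]-c;h=r@n;a,bb=r@Rf[:,0],r@Rf[:,1];rr=np.hypot(a,bb);k=(h>34)&(h<44)&(rr>30)&(rr<60);th=np.degrees(np.arctan2(bb,a))
for t0 in range(-180,180,30):
    m=k&(th>=t0)&(th<t0+30)
    if m.sum()>30: print(t0,m.sum(),"rim r",np.percentile(rr[m],[3,97]).round(1),"h",np.median(h[m]).round(1))
E
python3 held2.py 10
```

```text
22.25 [464.7 -48.8 217.3] [[-0.596, -0.642, 0.482], [-0.71, 0.702, 0.058], [-0.375, -0.308, -0.874]] 12.3 [ 0.1  0.2 -0.3] q [ 1.19  0.17 -1.18  2.33  0.31  0.25  2.14]
disc centre tool [-4.41  1.23] rms 0.48 n arc 26
bar x [-36.1  30. ] y [-5.5  7.3] dir deg 0.01
80 (array([ 4.1,  1.7, 60.2]), array([-0.23, -0.12, -0.59]))
62 (array([ 4. ,  1.7, 78.2]), array([-0.23, -0.12, -0.59]))
-180 174 rim r [40.4 51.9] h 41.8
-150 619 rim r [40.6 51.9] h 39.8
-120 595 rim r [40.3 51.9] h 36.8
-90 238 rim r [41.  52.2] h 38.2
-60 177 rim r [39.7 49.9] h 37.8
-30 58 rim r [39.7 50.8] h 37.8
30 258 rim r [40.5 50.8] h 39.5
60 117 rim r [44.4 52.9] h 37.3
90 612 rim r [40.6 52.4] h 37.7
120 653 rim r [40.4 52.2] h 37.9
150 125 rim r [40.1 52. ] h 37.9
```

arm_command:
  steps:
    - {"delta_pos": [1, 0.5, 8], "twist": [-0.1, 0, -0.3], "jaw": -1}
    - {"delta_pos": [2, 1, 18], "twist": [-0.2, -0.1, -0.6], "jaw": -1}
    - {"delta_pos": [3.2, 1.4, 28], "twist": [-0.2, -0.1, -0.6], "jaw": -1}
    - {"delta_pos": [3.2, 1.4, 38], "twist": [-0.2, -0.1, -0.6], "jaw": -1}
    - {"delta_pos": [3.2, 1.4, 46], "twist": [-0.2, -0.1, -0.6], "jaw": -1}
    - {"delta_pos": [3.2, 1.4, 52], "twist": [-0.2, -0.1, -0.6], "jaw": -1}
    - {"delta_pos": [3.2, 1.4, 56], "twist": [-0.2, -0.1, -0.6], "jaw": -1}
    - {"delta_pos": [3.2, 1.4, 56], "twist": [-0.2, -0.1, -0.6], "jaw": -1}

```text
time_s: 23.2
ee_pos: [488.4, -47.4, 166.3]
tcp_rot: [[-0.589, -0.65, 0.481], [-0.717, 0.695, 0.06], [-0.373, -0.309, -0.875]]
contact_force: [-0.4, -0.4, -0.8]
opening: 12.7
```

```bash
python3 snap.py 11 wrist; sed -i 's/^print(s\[/Rg=Rf@np.diag([-1,-1,1])\nprint("rotErrG",rel(s,o,Rg)[1]);print(s[/' st.py; python3 st.py; python3 held2.py 11 | head -4
```

```text
23.2 [488.4 -47.4 166.3] [[-0.589, -0.65, 0.481], [-0.717, 0.695, 0.06], [-0.373, -0.309, -0.875]] 12.7 [-0.4 -0.4 -0.8] q [ 0.87  0.3  -0.93  2.37  1.16  0.18  1.3 ]
rotErrG [-0.04 -0.03  0.01]
23.25 housing xyz -3.7 1.4 h 84.1 rotErr [ 4.0000e-02 -6.0000e-02 -1.7999e+02] F tool [0.4 0.1 1.5] M tool [-0.37  0.49 -0.02] open 12.4 q [ 0.87  0.3  -0.93  2.37  1.16  0.18  1.3 ]
disc centre tool [-3.58  1.21] rms 0.33 n arc 26
bar x [-35.7  30.6] y [-5.5  7.3] dir deg 0.11
80 (array([-0.1,  0.2,  4.1]), array([-0.04, -0.03,  0.01]))
62 (array([-0.1,  0.2, 22.1]), array([-0.04, -0.03,  0.01]))
```

View pics/wrist11.png

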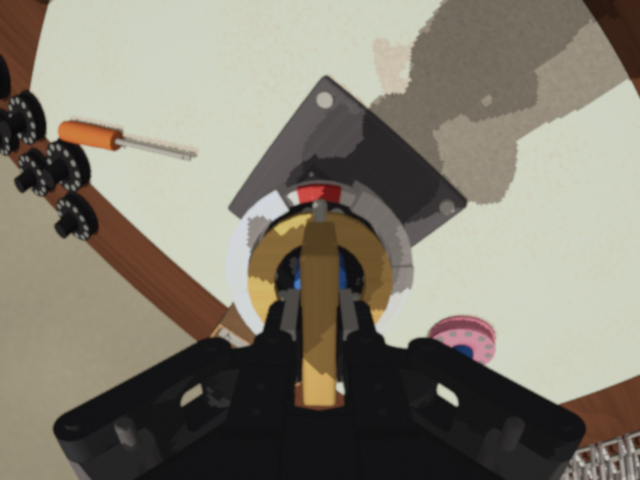

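Wrist view 11: the front pin at (320,207) lines up with the red gap at (320,192), and the disc is concentric over the mouth. Descending.

arm_command:
  steps:
    - {"delta_pos": [0, 0.1, 3], "twist": [0, 0, 0], "jaw": -1}
    - {"delta_pos": [0, 0.1, 6], "twist": [0, 0, 0], "jaw": -1}
    - {"delta_pos": [0, 0.1, 9], "twist": [0, 0, 0], "jaw": -1}
    - {"delta_pos": [0, 0.1, 12], "twist": [0, 0, 0], "jaw": -1}
    - {"delta_pos": [0, 0.1, 14], "twist": [0, 0, 0], "jaw": -1}
    - {"delta_pos": [0, 0.1, 16], "twist": [0, 0, 0], "jaw": -1}
    - {"delta_pos": [0, 0.1, 17], "twist": [0, 0, 0], "jaw": -1}
    - {"delta_pos": [0, 0.1, 17], "twist": [0, 0, 0], "jaw": -1}

```text
time_s: 24.05
ee_pos: [496.4, -46.3, 151.8]
tcp_rot: [[-0.589, -0.649, 0.481], [-0.717, 0.694, 0.06], [-0.373, -0.31, -0.875]]
contact_force: [0.5, -0.2, -1.4]
opening: 12.4
```

```bash
python3 st.py
```

```text
rotErrG [-0.06 -0.03  0.02]
24.05 housing xyz -3.7 1.4 h 67.2 rotErr [ 5.0000e-02 -1.0000e-01 -1.7998e+02] F tool [ 0.4 -0.1  1.5] M tool [-0.41  0.54  0.04] open 12.4 q [ 0.79  0.33 -0.86  2.38  1.44  0.18  1.02]
```

arm_command:
  steps:
    - {"delta_pos": [0, 0, 0.8], "twist": [0, 0, 0], "jaw": -1}
    - {"delta_pos": [0, 0, 1.6], "twist": [0, 0, 0], "jaw": -1}
    - {"delta_pos": [0, 0, 2.4], "twist": [0, 0, 0], "jaw": -1}
    - {"delta_pos": [0, 0, 3.2], "twist": [0, 0, 0], "jaw": -1}
    - {"delta_pos": [0, 0, 4], "twist": [0, 0, 0], "jaw": -1}
    - {"delta_pos": [0, 0, 4.5], "twist": [0, 0, 0], "jaw": -1}
    - {"delta_pos": [0, 0, 4.5], "twist": [0, 0, 0], "jaw": -1}
    - {"delta_pos": [0, 0, 4.5], "twist": [0, 0, 0], "jaw": -1}

```text
time_s: 24.85
ee_pos: [498.3, -45.7, 148.3]
tcp_rot: [[-0.588, -0.65, 0.482], [-0.718, 0.694, 0.059], [-0.373, -0.311, -0.874]]
contact_force: [-11.3, -0.1, 20.4]
opening: 12.2
```

```bash
python3 st.py
```

```text
rotErrG [-0.13 -0.03  0.1 ]
24.85 housing xyz -3.4 1.2 h 63.3 rotErr [ 4.000e-02 -2.000e-01 -1.799e+02] F tool [ -0.9   0.9 -23.3] M tool [-0.61  0.68  0.03] open 12.2 q [ 0.78  0.34 -0.85  2.38  1.51  0.19  0.95]
```

Pins are on the gap floors: contact at TCP height 63.3, against about 63.5 predicted. I'll start turning clockwise about the ring's own axis, checking force between calls.

arm_command:
  steps:
    - {"delta_pos": [0.05, 0.25, 0], "twist": [0, 0, 4], "jaw": -1}
    - {"delta_pos": [0.1, 0.5, 0], "twist": [0, 0, 8], "jaw": -1}
    - {"delta_pos": [0.15, 0.75, 0.1], "twist": [0, 0, 12], "jaw": -1}
    - {"delta_pos": [0.2, 1, 0.2], "twist": [0, 0, 16], "jaw": -1}
    - {"delta_pos": [0.2, 1.2, 0.4], "twist": [0, 0, 20], "jaw": -1}
    - {"delta_pos": [0.2, 1.5, 0.7], "twist": [0, 0, 24], "jaw": -1}
    - {"delta_pos": [0.15, 1.7, 1], "twist": [0, 0, 28], "jaw": -1}
    - {"delta_pos": [0.15, 1.7, 1], "twist": [0, 0, 28], "jaw": -1}

```text
time_s: 25.65
ee_pos: [499.4, -45.8, 147.9]
tcp_rot: [[-0.824, -0.294, 0.485], [-0.306, 0.95, 0.057], [-0.477, -0.102, -0.873]]
contact_force: [-9.7, -3.6, 23.9]
opening: 12.7
```

```bash
python3 st.py
```

```text
rotErrG [ -0.35   0.07 -28.03]
25.65 housing xyz -3.0 1.8 h 62.4 rotErr [1.0000e-01 4.7000e-01 1.5197e+02] F tool [ -2.3  -3.  -25.8] M tool [0.79 0.08 0.16] open 12.7 q [ 0.78  0.35 -0.86  2.38  1.55  0.19  0.42]
```

arm_command:
  steps:
    - {"delta_pos": [0.05, 0.25, 0.3], "twist": [0, 0, 4], "jaw": -1}
    - {"delta_pos": [0.1, 0.5, 0.6], "twist": [0, 0, 8], "jaw": -1}
    - {"delta_pos": [0.15, 0.75, 0.9], "twist": [0, 0, 12], "jaw": -1}
    - {"delta_pos": [0.2, 1, 1.2], "twist": [0, 0, 16], "jaw": -1}
    - {"delta_pos": [0.2, 1.2, 1.5], "twist": [0, 0, 20], "jaw": -1}
    - {"delta_pos": [0.2, 1.5, 1.8], "twist": [0, 0, 24], "jaw": -1}
    - {"delta_pos": [0.15, 1.7, 2.1], "twist": [0, 0, 28], "jaw": -1}
    - {"delta_pos": [0.15, 1.7, 2.1], "twist": [0, 0, 28], "jaw": -1}

```text
time_s: 26.45
ee_pos: [499.3, -44.3, 145.5]
tcp_rot: [[-0.866, 0.128, 0.484], [0.177, 0.983, 0.056], [-0.468, 0.135, -0.873]]
contact_force: [-10.6, -3.7, 24.1]
opening: 12.2
```

```bash
python3 st.py
```

```text
rotErrG [ -0.32   0.11 -56.12]
26.45 housing xyz -2.9 -0.1 h 60.3 rotErr [  0.13   0.38 123.88] F tool [ -2.8  -1.7 -26.3] M tool [0.58 0.37 0.44] open 12.2 q [ 0.8   0.36 -0.9   2.39  1.58  0.22 -0.1 ]
```

arm_command:
  force: 100
  steps:
    - {"delta_pos": [0.05, 0.25, 0.3], "twist": [0, 0, 4], "jaw": -1}
    - {"delta_pos": [0.1, 0.5, 0.6], "twist": [0, 0, 8], "jaw": -1}
    - {"delta_pos": [0.15, 0.7, 0.9], "twist": [0, 0, 11], "jaw": -1}
    - {"delta_pos": [0.2, 0.9, 0.9], "twist": [0, 0, 14], "jaw": -1}
    - {"delta_pos": [0.2, 1, 0.9], "twist": [0, 0, 17], "jaw": -1}
    - {"delta_pos": [0.2, 1.2, 0.9], "twist": [0, 0, 20], "jaw": -1}
    - {"delta_pos": [0.2, 1.3, 0.9], "twist": [0, 0, 22], "jaw": -1}
    - {"delta_pos": [0.2, 1.3, 0.9], "twist": [0, 0, 22], "jaw": -1}

```text
time_s: 27.25
ee_pos: [498.7, -43.1, 145.1]
tcp_rot: [[-0.757, 0.44, 0.484], [0.528, 0.848, 0.055], [-0.386, 0.297, -0.873]]
contact_force: [-25.2, -7.9, 44.2]
opening: 11.9
```

```bash
python3 st.py
```

```text
rotErrG [ -0.42   0.16 -77.78]
27.25 housing xyz -2.5 -1.4 h 60.1 rotErr [  0.17   0.45 102.22] F tool [ -2.2  -4.7 -51.3] M tool [ 1.5   0.43 -1.13] open 11.9 q [ 0.82  0.37 -0.93  2.39  1.58  0.24 -0.49]
```

arm_command:
  steps:
    - {"delta_pos": [0, 0.1, -0.4], "twist": [0, 0, 2], "jaw": -1}
    - {"delta_pos": [0, 0.2, -0.7], "twist": [0, 0, 4], "jaw": -1}
    - {"delta_pos": [0, 0.3, -0.7], "twist": [0, 0, 6], "jaw": -1}
    - {"delta_pos": [0, 0.4, -0.7], "twist": [0, 0, 7], "jaw": -1}
    - {"delta_pos": [0, 0.4, -0.7], "twist": [0, 0, 7], "jaw": -1}
    - {"delta_pos": [0, 0.4, -0.7], "twist": [0, 0, 7], "jaw": -1}
    - {"delta_pos": [0, 0.4, -0.7], "twist": [0, 0, 7], "jaw": -1}
    - {"delta_pos": [0, 0.4, -0.7], "twist": [0, 0, 7], "jaw": -1}

```text
time_s: 28.05
ee_pos: [499.5, -41.5, 145.8]
tcp_rot: [[-0.701, 0.524, 0.484], [0.623, 0.78, 0.057], [-0.348, 0.342, -0.873]]
contact_force: [-11.3, -4.3, 24.7]
opening: 12.0
```

```bash
python3 st.py
```

```text
rotErrG [ -0.24   0.24 -84.47]
28.05 housing xyz -0.7 -1.8 h 60.2 rotErr [ 0.25  0.24 95.53] F tool [ -3.4  -0.8 -27.3] M tool [ 0.99 -0.07 -2.53] open 12.0 q [ 0.82  0.37 -0.94  2.39  1.57  0.25 -0.6 ]
```

Torque has built to 2.5 Nm at 84°, so the ring is on the end stop. Unload, release, retract along the axis and inspect.

arm_command:
  force: 40
  steps:
    - {"delta_pos": [0, 0, -0.5], "twist": [0, 0, -2], "jaw": -1}
    - {"delta_pos": [0, 0, -0.7], "twist": [0, 0, -3], "jaw": -1}
    - {"delta_pos": [0, 0, -0.7], "twist": [0, 0, -3], "jaw": -0.5}
    - {"delta_pos": [0, 0, -0.7], "twist": [0, 0, -3], "jaw": -0.2}
    - {"delta_pos": [0, 0, -0.7], "twist": [0, 0, -3], "jaw": -0.2}
    - {"delta_pos": [0, 0, -0.7], "twist": [0, 0, -3], "jaw": -0.2}
    - {"delta_pos": [0, 0, -10], "twist": [0, 0, -3], "jaw": -0.2}
    - {"delta_pos": [0, 0, -22], "twist": [0, 0, -3], "jaw": -0.2}

```text
time_s: 28.85
ee_pos: [487.5, -42.3, 163.1]
tcp_rot: [[-0.726, 0.492, 0.48], [0.588, 0.807, 0.061], [-0.357, 0.327, -0.875]]
contact_force: [-0.5, -0.0, -0.2]
opening: 34.3
```

arm_command:
  steps:
    - {"delta_pos": [0, 0, -10], "twist": [0, 0, 0], "jaw": -0.2}
    - {"delta_pos": [0, 0, -25], "twist": [0, 0, 0], "jaw": -0.2}
    - {"delta_pos": [0, 0, -40], "twist": [0, 0, 0], "jaw": -0.2}
    - {"delta_pos": [0, 0, -55], "twist": [0, 0, 0], "jaw": -0.2}
    - {"delta_pos": [0, 0, -70], "twist": [0, 0, 0], "jaw": -0.2}
    - {"delta_pos": [0, 0, -75], "twist": [0, 0, 0], "jaw": -0.2}
    - {"delta_pos": [0, 0, -75], "twist": [0, 0, 0], "jaw": -0.2}
    - {"delta_pos": [0, 0, -75], "twist": [0, 0, 0], "jaw": -0.2}

```text
time_s: 29.65
ee_pos: [451.6, -47.6, 229.1]
tcp_rot: [[-0.724, 0.494, 0.481], [0.589, 0.806, 0.058], [-0.359, 0.325, -0.875]]
contact_force: [-0.0, 0.3, 0.8]
opening: 34.3
```

```bash
python3 snap.py 12 wrist side; cat > final.py <<'E'
import sys
from goal import *
from h import *
w=W(sys.argv[1]);m=w.mask((12,90,20),(35,255,255));r=w.X[m]-c;L=np.c_[r@Rf[:,0],r@Rf[:,1],r@n];L=L[(np.hypot(L[:,0],L[:,1])<55)&(L[:,2]>10)&(L[:,2]<100)]
print(np.histogram(L[:,2],bins=range(12,100,6)))
b=L[(L[:,2]>76)&(L[:,2]<90)];r=cv2.minAreaRect(b[:,:2].astype(np.float32));bx=cv2.boxPoints(r);v=max([bx[1]-bx[0],bx[2]-bx[1]],key=np.linalg.norm)
print("bar",len(b),"h",np.median(b[:,2]).round(2),r,"turn from gaps",(-np.degrees(np.arctan2(v[1],v[0]))%180).round(1),"(other sense)",(np.degrees(np.arctan2(v[1],v[0]))%180).round(1))
for lo,hi,nm in((24,32,"disc"),(76,90,"bartop")):
    d=L[(L[:,2]>lo)&(L[:,2]<hi)]
    for _ in range(4):
        mm=d.mean(0);u=np.linalg.svd(d-mm,full_matrices=False)[2][2];u*=np.sign(u[2]);e=(d-mm)@u;d=d[abs(e)<max(.8,2.5*e.std())]
    print(nm,len(d),"n",u.round(3),"tilt",np.degrees(np.arccos(u[2])).round(2),"h axis",(mm[2]+(u[0]*mm[0]+u[1]*mm[1])/u[2]).round(2))
E
python3 final.py 12
```

```text
29.65 [451.6 -47.6 229.1] [[-0.724, 0.494, 0.481], [0.589, 0.806, 0.058], [-0.359, 0.325, -0.875]] 34.3 [-0.   0.3  0.8] q [ 1.43  0.16 -1.43  2.33  0.27  0.29  0.76]
(array([  34,  386, 3835,   20,   27,   28,   32,   29,   50,   40,   37,
       2167,    1,    0]), array([12, 18, 24, 30, 36, 42, 48, 54, 60, 66, 72, 78, 84, 90, 96]))
bar 2179 h 81.78 ((0.20882368087768555, -0.7407875061035156), (66.7514419555664, 14.086187362670898), 77.64315032958984) turn from gaps 102.4 (other sense) 77.6
disc 3716 n [0.004 0.006 1.   ] tilt 0.42 h axis 27.87
bartop 2104 n [0.001 0.002 1.   ] tilt 0.13 h axis 81.77
```

View pics/wrist12.png

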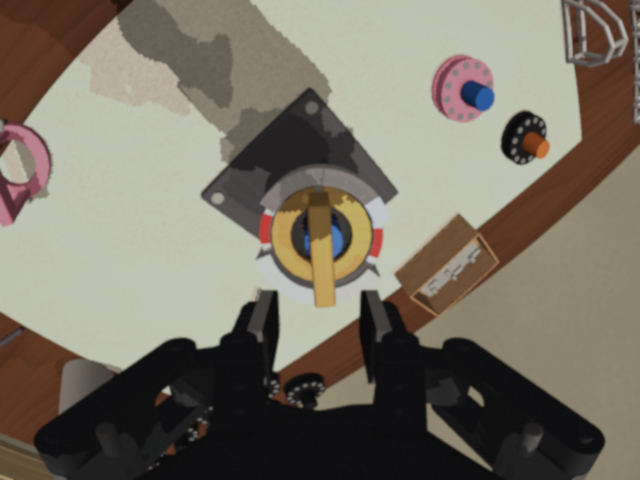

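Wrist view 12: the ring is seated, its bar at (320,250) square to the two red gaps at (266,228) and (376,242), and the fingers are clear. Everything measures within limits, so I'm handing in.

```bash
python3 -c "
from cell import *
print(close_job())"
```

```text
the job is handed in; nothing more can be done
None
```

The spool with the blue hub is all the way down in the housing. The brass ring is screwed clockwise onto it to the end stop, and both are let go. I handed the job in at about 30 s of the 72 s; no verdict was reported.

**Last checks, from wrist camera depth:**

| Part | Measured | Expected |
|---|---|---|
| Spool upper flange above housing floor (before the ring went on) | 20.0 mm, tilt 0.4° | 20 mm |
| Ring disc top above floor | 27.9 mm, tilt 0.4° | 28 mm |
| Ring bar top above floor | 81.8 mm, tilt 0.1° | 82 mm |
| Ring turn from the entry gaps | 77.6° | at least 67°, stop at about 80° |

While turning, the resisting torque rose to 2.5 Nm before I released. The fingers are about 75 mm clear of the ring. I never worked near the bystanders, but I did not re-measure their positions at the end.

**What failed or disagreed:**
- **Missed grasp:** the first try on the spool closed just above the hub. The fingertips are really about 3 mm behind the reported tool point, not 22 mm ahead as the brief says. I corrected for this from depth, and the spool had not moved.
- **Turn angle:** at the stop the tool read 84.5° while the ring measured 77.6°. The ring probably slipped a little in the grip, or the arm flexed.

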